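# Set up the soap pouring rack with ring moulds that pass the plunger test

### The arm

A 7-joint arm with a two-finger parallel gripper is mounted at the origin on the work surface. World frame = base frame: x ahead of the robot, y to its left, z up, the work surface at z = 0. Lengths are in m, angles in rad, forces in N, time in s.
With the tool pointing down it reaches from about 0.425 to 0.975 m from the base axis. Payload 16.7 kg.
Tool frame: the origin (TCP) lies midway between the tips of the shut fingers; the grasp point (between the pads) lies 19 mm behind it; z points along the fingers, y is the direction in which the jaws open and shut (so a half turn about z gives the same grasp; the last joint's range is limited). The gripper opens to 85 mm and grips with 20 to 120 N. Pads are 22 mm wide; open, the fingers measure 114 mm over their backs; the gripper's body (76 mm by 85 mm) begins 54 mm behind the grasp point. The pads swing forward as they close: fully open they stand 13 mm farther back than shut.
Start: joints at [1.004, 0.426, 0.074, 1.606, -0.034, 1.111, -0.067], TCP at [0.273, -0.617, 0.231] pointing down, gripper open.
Joint ranges: [-2.85, 2.85], [-0.5, 2.14], [-1.23, 1.37], [0.21, 2.46], [-1.02, 4.16], [0.16, 2.05], [-2.73, 2.73]. Speed limits (rad/s): [1.89, 1.89, 2.39, 2.39, 3.01, 3.01, 3.01].

### API

Orientations are given as a unit quaternion [x, y, z, w].
In Python, from rig import get_obs, optics, manip gives the robot as it stands.
- The arm moves only by the shell command python3 -m handwheel 'ROWS' [FORCE]. ROWS is JSON, a list that holds one entry, the list of rows, each a list of 5 numbers: the closure in counts, from 0 (fully open) to 255 (shut), then the shift along the world's x, y, z in units of 30 mm (1.0 is 30 mm), then the turn about the world's z in units of 8 degrees (1.0 is 8 degrees). In form: [[[jaw, tx, ty, tz, yaw], ...]]. A call has 1 to 10 rows; each row is the pose to reach, as a shift and turn from the pose commanded when the call began; what a row does not reach only later rows make up. A row lasts 1/10 s, in which the tool goes at most 50 mm and 8.59 degrees, less where a joint would pass 70% of its speed; a pose out of reach is approached as far as the arm can. A call with a gripper value outside its range is refused whole. The fingers move at their own pace and stop on an object; FORCE is the grip in N (left out, the last holds). Time passes only in rows, so rows that repeat a pose let the fingers close. It gives the time, the measured TCP pose, the force and the opening at its end, in the units of the state.
- get_obs(): the state, without advancing time (a new reading comes with each control period).
- optics.read_camera(name): name is "side" or "top" or "wrist"; returns a dict with "frame" (420x560x3 uint8, red, green, blue), "fx", "fy", "cx", "cy" (pixels), "R" (3x3) and "t" (3): a world point X has camera coordinates R X + t. Camera axes: x right, y down, z forward; pixel columns grow to the right and rows downward; lengths in m; the calibration is good to about 2 mm. The wrist camera is an equidistant fisheye: a pixel r from the principal point sees the ray r / f radians off the axis. A picture is of the moment at which its call begins. There is no depth.
- manip.job_done(): hands the job in, once; it reports no verdict.
The state is a dict: "time_s": time; "qpos": joint angles; "qvel": joint speeds; "joint_torque": joint torques, N m; "eef_pos": TCP position; "ee_rot": TCP orientation; "ft_force": force on the tool from outside, world axes, zero at the start; "moment": the same for the moment, N m; "finger_gap": finger opening in m.
Only numpy, scipy, OpenCV 4.12 (cv2) and the standard library are available. Lean on these libraries where they do the work, as an engineer would, in place of code of your own. Each camera call takes 0.05 s, during which the arm holds its last target.

### The job

Get the soap pouring rack ready: first flip its cam lever open and slide the stop all the way back. Then try each ring mould over the steel plunger: rings that slide all the way down go upright on the floor of the rack's channel, between the fixed end and the stop; rings that hang up go in the grey reject tray. Last, slide the stop up snug so that the row is closed up against the fixed end, and flip the cam lever to clamp it; do not disturb the other things on the counter.

Things in the scene. Friction and masses are not known exactly. Their poses are not given: they have to be found in the camera images.
- rack: pouring rack fixed on the counter: beech board, straight channel along its y. Origin: underside, channel centre line, midway along (board 310 mm long). Channel floor at z = 8 mm, 66 mm wide, between a front fence (outer face x = -41 mm, top z = 20 mm) and a back metal rail (x = 34 to 52 mm, top z = 22 mm). Fixed end block 45 mm high at the -y end, face at y = -143 mm; the stop is on the +y side
- rack_end (a point): the point on the channel floor, on its centre line, at the inner face of the fixed end block; axes as the rack's: y points along the channel towards the stop
- stop (a joint): position of the yellow sliding stop along the rack's +y, in m: the clear gap between the fixed end's face and the stop's face. 0 to 0.245; 0.245 is all the way back. Unclamped it drags with about 3 N; clamped it holds some 20 N
- stop_face (a point): middle of the stop's flat face that meets the rings, 33 mm above the counter (paddle 64 mm wide, 14 mm thick, top at z = 50 mm; behind the channel, on the rail, it carries two cheeks and the lever; their tops are at z = 63 mm)
- lever (a joint): angle of the red cam lever on the stop, rad: 0 = clamped, leaning 0.75 rad from upright towards the robot (rack -x); 1.5 = open, leaning as much away (rack +x). Its axis is along the rack's y, so a push along y moves the stop, not the lever. It bites below about 0.7 rad; flipping takes about 2 to 8 N at the handle; it stays where it is left
- lever_tip (a point): grip point on the lever's round red handle (18 mm diameter, capsule), 75 mm from the pivot and 10 mm short of the end of its axis; z as the stop's at lever 0
- lever_pivot (a point): the lever's pivot point, on the axis, 44 mm above the counter, 43 mm behind (rack +x) the channel's centre line and 23 mm behind the stop's face (rack +y)
- plunger_base (a point): centre of the top of the plunger's round white foot (92 mm diameter, 10 mm high), fixed on the counter. The upright steel gauge plunger is 46 mm in diameter for 40 mm above this point, then a cone to 22 mm diameter at 65 mm above it. A ring that fits comes to rest on the foot, its centre 25 mm above this point
- tray: grey reject tray, fixed, open on top, 110 (x) x 180 (y) x 25 mm high, walls and floor 5 mm; origin at the centre of its underside; two rings fit side by side along y
- ring1_center (a point): ring mould, a blue-grey plastic tube standing upright: 60 mm outside diameter, 50 mm tall, open at both ends; this point is its centre, half-way up, z along its axis. May be absent (None). Rings look alike outside: some (bore 49.5 mm) slide freely down the plunger, others (bore 43 mm) hang up on its cone, their lower edge about 43 mm above the plunger's foot: try each
- ring2_center (a point): ring mould, a blue-grey plastic tube standing upright: 60 mm outside diameter, 50 mm tall, open at both ends; this point is its centre, half-way up, z along its axis. May be absent (None). Rings look alike outside: some (bore 49.5 mm) slide freely down the plunger, others (bore 43 mm) hang up on its cone, their lower edge about 43 mm above the plunger's foot: try each
- ring3_center (a point): ring mould, a blue-grey plastic tube standing upright: 60 mm outside diameter, 50 mm tall, open at both ends; this point is its centre, half-way up, z along its axis. May be absent (None). Rings look alike outside: some (bore 49.5 mm) slide freely down the plunger, others (bore 43 mm) hang up on its cone, their lower edge about 43 mm above the plunger's foot: try each
- ring4_center (a point): ring mould, a blue-grey plastic tube standing upright: 60 mm outside diameter, 50 mm tall, open at both ends; this point is its centre, half-way up, z along its axis. May be absent (None). Rings look alike outside: some (bore 49.5 mm) slide freely down the plunger, others (bore 43 mm) hang up on its cone, their lower edge about 43 mm above the plunger's foot: try each
- ring5_center (a point): ring mould, a blue-grey plastic tube standing upright: 60 mm outside diameter, 50 mm tall, open at both ends; this point is its centre, half-way up, z along its axis. May be absent (None). Rings look alike outside: some (bore 49.5 mm) slide freely down the plunger, others (bore 43 mm) hang up on its cone, their lower edge about 43 mm above the plunger's foot: try each
- oil_bottle: green glass bottle, 66 mm diameter, 150 mm tall; a bystander, leave it alone; origin at the centre of its underside
- beaker_a: clear plastic beaker, 84 mm diameter, 100 mm tall; a bystander, leave it alone; origin at the centre of its underside
- mug: steel mug, 84 mm diameter, 85 mm tall, with a handle; a bystander, leave it alone; origin at the centre of its underside
- carton: orange carton, 60 x 90 x 45 mm; a bystander, leave it alone; origin at the centre of its underside
- jar: amber jar with white cap, 60 mm diameter, 60 mm tall; a bystander, leave it alone; origin at the centre of its underside
- soap_bar: cream bar of soap, 55 x 85 x 25 mm; a bystander, leave it alone; origin at the centre of its underside
- spatula: green spatula, 240 mm long, lying on the counter; a bystander, leave it alone; origin at the centre of its underside
Mind the look-alikes: they are no part of the job. What is shaped like the part that bears plunger_base but red is not meant. Leave any purple look-alike of the part that bears ring2_center alone.

How it is judged:
By the outcome, as a careful person would: the job done as asked, in the order asked, and still so for the second after the job is handed in, with the robot touching nothing.
Of ring1, ring2, ring3, ring4, ring5 only 3 to 4 are there at a start; the rules pass over those that are not, and their reading is None.
At some moment in a run one of ring1, ring2, ring3, ring4, ring5 may be knocked a few centimetres aside while the robot is not near it.
It also fails if it takes over 210 s, if anything falls off the work surface, if the arm or the gripper's body presses on something with over 40 N, if the wrist force passes 120 N, or if a joint passes its speed limit or range.

## Working session

There is one attempt and no reset: what is moved stays moved. The work goes in short steps, Python scripts to look and compute and a shell command to move; the robot and the scene stay as the last step left them, time stands still between calls to the robot, and variables do not carry over. Pictures are saved under pics/ and viewed, and the job is handed in when it is done.

```bash
ls; mkdir -p pics
python3 - <<'E'
from rig import get_obs, optics, manip
import cv2
o=get_obs(); print(o)
for n in ("side","top","wrist"):
    c=optics.read_camera(n); cv2.imwrite(f"pics/{n}0.png",c["frame"][:,:,::-1])
    print(n,c["fx"],c["fy"],c["cx"],c["cy"],c["R"],c["t"])
E
```

```text
pics
{'time_s': 0.0, 'qpos': array([ 1.00448524,  0.42672419,  0.07384109,  1.60660067, -0.03412246,
        1.11081531, -0.06706759]), 'qvel': array([-3.27099664e-04, -1.14809695e-03,  6.83830488e-04, -1.40612804e-03,
       -2.12895115e-04, -2.34141799e-04, -6.24921242e-06]), 'joint_torque': array([-9.03195796e-04, -9.49820566e+01,  3.76001000e+00, -4.63517439e+01,
        1.91290624e-02,  1.01202977e-02, -1.35964925e-05]), 'eef_pos': array([ 0.27309091, -0.61684128,  0.23061831]), 'ee_rot': array([ 9.78361862e-01,  2.06900103e-01, -1.67557334e-04, -6.22100885e-04]), 'ft_force': array([0.55352087, 0.34549787, 0.07098632]), 'moment': array([-0.03619686, -0.00930663,  0.02834581]), 'finger_gap': 0.0854223318924081}
side 383.73542112643884 383.73542112643884 274.5842111922402 209.49574433134757 [[-0.82531    -0.56442687 -0.0169032 ]
 [-0.37472602  0.56982989 -0.73135102]
 [ 0.42242612 -0.59725724 -0.68179174]] [0.44651585 0.30082307 0.97544897]
top 390.9415924078257 390.9415924078257 277.1924689424241 211.4916432939433 [[-0.01995083 -0.99978245 -0.00608468]
 [-0.99208013  0.02055127 -0.12391395]
 [ 0.12401204  0.0035643  -0.99227431]] [-0.02697272  0.56451995  1.20081927]
wrist 325.19226210127806 325.19226210127806 281.25741665110587 210.9980645046981 [[ 0.4045128  -0.91452863 -0.00260261]
 [-0.87526454 -0.38796739  0.28877897]
 [-0.26510636 -0.11453681 -0.95739226]] [-0.67433285 -0.03930344  0.37993753]
```

View pics/top0.png

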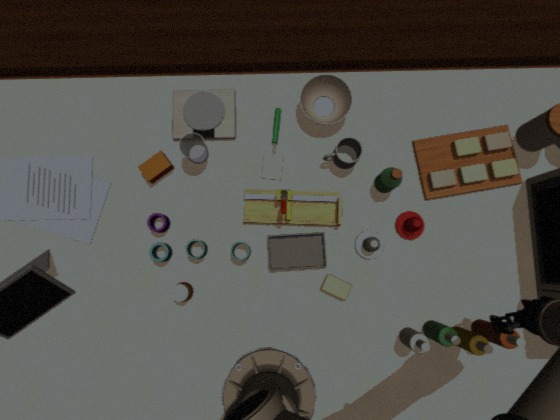

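View pics/side0.png

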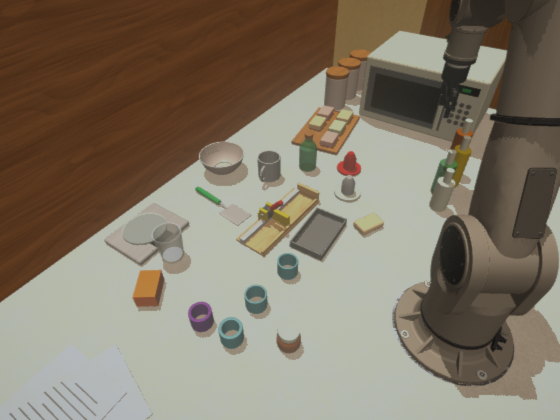

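View pics/wrist0.png

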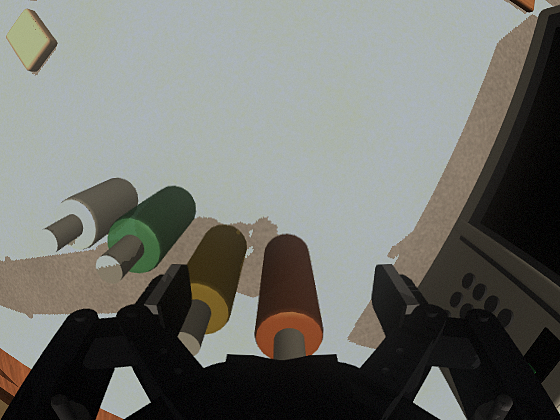

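```bash
cat > h.py <<'E'
from rig import get_obs, optics, manip
import cv2, numpy as np
def cam(n): return optics.read_camera(n)
def ray(c,u,v):
    R=np.array(c["R"]);t=np.array(c["t"]); x=(u-c["cx"])/c["fx"]; y=(v-c["cy"])/c["fy"]
    d=np.array([x,y,1.0])
    if c["frame"] is not None and c.get("fish"):
        pass
    return -R.T@t, R.T@d
def rayw(c,u,v):
    R=np.array(c["R"]);t=np.array(c["t"]); x=(u-c["cx"])/c["fx"]; y=(v-c["cy"])/c["fy"]
    r=np.hypot(x,y); s=np.sin(r)/r if r>1e-9 else 1
    return -R.T@t, R.T@np.array([x*s,y*s,np.cos(r)])
def onz(c,u,v,z,f=ray):
    o,d=f(c,u,v); return o+d*(z-o[2])/d[2]
def proj(c,X):
    p=np.array(c["R"])@np.array(X)+np.array(c["t"]); return c["fx"]*p[0]/p[2]+c["cx"], c["fy"]*p[1]/p[2]+c["cy"]
def projw(c,X):
    p=np.array(c["R"])@np.array(X)+np.array(c["t"]); th=np.arctan2(np.hypot(p[0],p[1]),p[2]); a=np.arctan2(p[1],p[0])
    return c["fx"]*th*np.cos(a)+c["cx"], c["fy"]*th*np.sin(a)+c["cy"]
def crop(c,u0,v0,u1,v1,k,name):
    im=cv2.resize(c["frame"][v0:v1,u0:u1,::-1],None,fx=k,fy=k,interpolation=cv2.INTER_CUBIC); cv2.imwrite("pics/"+name,im)
def st():
    o=get_obs(); print("t",round(o["time_s"],2),"p",np.round(o["eef_pos"],4),"q",np.round(o["ee_rot"],3),"F",np.round(o["ft_force"],1),"gap",round(o["finger_gap"],4),"j",np.round(o["qpos"],2))
    R=None
    from scipy.spatial.transform import Rotation as Ro
    R=Ro.from_quat(o["ee_rot"]).as_matrix(); print("jaw dir deg",round(np.degrees(np.arctan2(R[1,1],R[0,1])),1))
E
python3 - <<'E'
from h import *
st()
c=cam("top"); crop(c,140,170,300,290,5,"t1.png"); crop(c,235,170,395,290,5,"t2.png")
s=cam("side"); crop(s,180,150,380,300,4,"s1.png")
for u,v,z in [(161,252,.05),(197,250,.05),(241,252,.05),(158,223,.05),(371,244,.01),(409,225,.01),(292,207,.02),(297,252,.025)]:
    print(u,v,onz(c,u,v,z))
E
```

```text
t 0.15 p [ 0.2731 -0.6169  0.2308] q [ 0.978  0.207 -0.    -0.   ] F [0.3 0.1 0. ] gap 0.0855 j [ 1.    0.43  0.07  1.61 -0.03  1.11 -0.07]
jaw dir deg -66.1
161 252 [0.44336793 0.32278316 0.05      ]
197 250 [0.44728018 0.21152082 0.05      ]
241 252 [0.43840431 0.07562708 0.05      ]
158 223 [0.53353579 0.33367249 0.05      ]
371 244 [ 0.45637054 -0.33526393  0.01      ]
409 225 [ 0.51460735 -0.4598797   0.01      ]
292 207 [ 0.57924994 -0.08611012  0.02      ]
297 252 [ 0.43543948 -0.09813591  0.025     ]
```

View pics/t1.png

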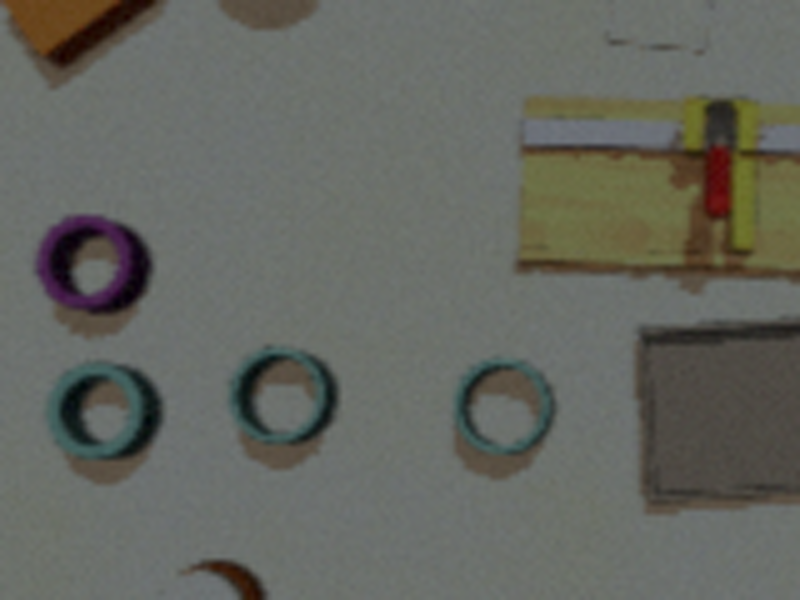

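View pics/t2.png

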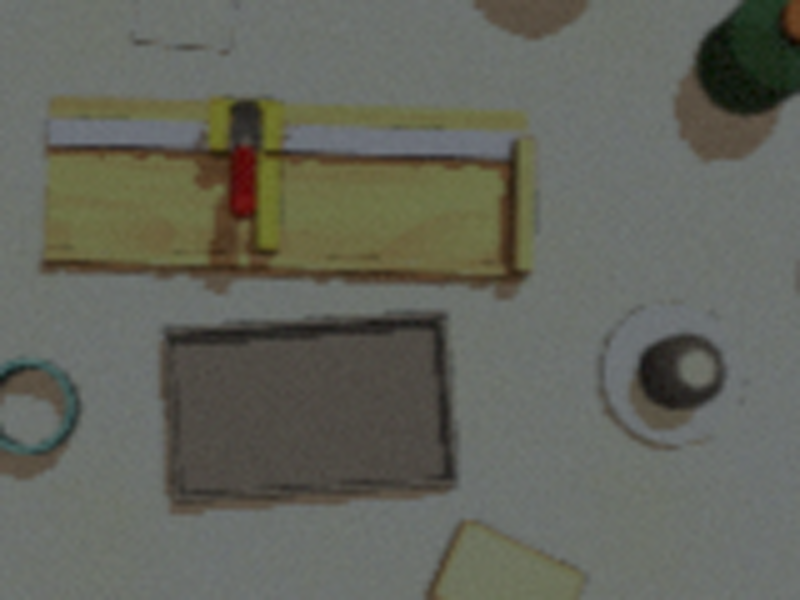

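View pics/s1.png

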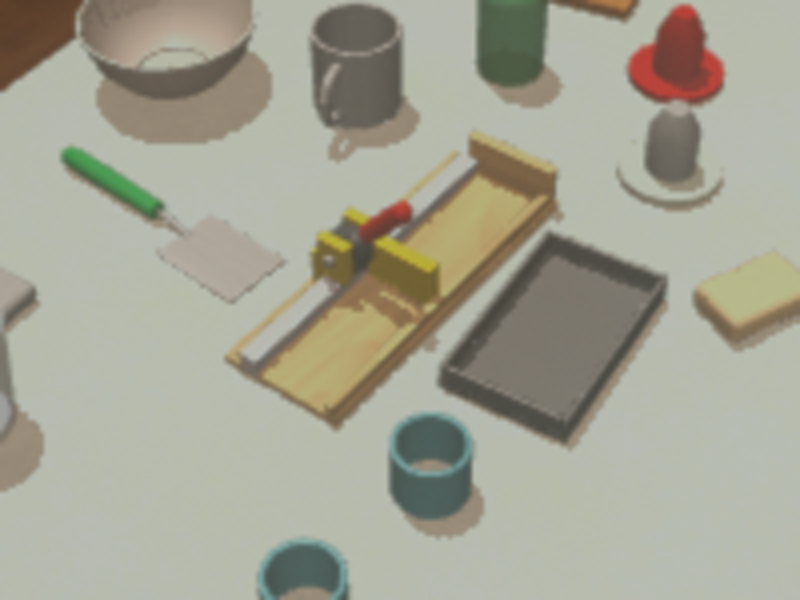

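Run:
```python
from h import *
c=cam("top"); f=c["frame"].astype(int)
def rim(c,u0,v0,u1,v1,thr):
    k=6
    im=cv2.resize(c["frame"][v0:v1,u0:u1],None,fx=k,fy=k,interpolation=cv2.INTER_CUBIC).astype(int)
    m=((im[...,2]-im[...,0]>12)&(im.sum(2)>thr)).astype(np.uint8)*255
    cs,_=cv2.findContours(m,cv2.RETR_EXTERNAL,cv2.CHAIN_APPROX_NONE)
    q=max(cs,key=cv2.contourArea); (x,y),r=cv2.minEnclosingCircle(q)
    return x/k+u0-.5+.5/k,y/k+v0-.5+.5/k,r/k
for b in [(145,235,178,268),(180,233,213,268),(225,235,258,268)]:
    for thr in (200,240,260,280):
        try:
            u,v,r=rim(c,*b,thr); X=onz(c,u,v,.05); print(thr,round(u,1),round(v,1),"r mm",round(r/c["fx"]*1.15*1000,1),X.round(4))
        except Exception as e: print(thr,e)
def T2(x,y): return x/5+235-.4,y/5+170-.4
print("rail edge",[onz(c,*T2(x,y),.022).round(4) for x,y in [(48,147),(515,158)]])
print("board front top z20",[onz(c,*T2(x,y),.020).round(4) for x,y in [(43,262),(512,270)]])
print("board left",[onz(c,*T2(x,y),.008).round(4) for x,y in [(46,155),(42,255)]])
print("block top z45 inner/outer",[onz(c,*T2(x,y),.045).round(4) for x,y in [(516,140),(512,270),(534,140),(531,272)]])
print("stop paddle top z50",[onz(c,*T2(x,y),.05).round(4) for x,y in [(282,160),(278,250),(258,250)]])
print("lever tip end",onz(c,*T2(242,216),.1).round(4))
print("foot",[onz(c,*T2(x,y),.01).round(4) for x,y in [(600,375),(745,375),(675,303),(675,447)]])
print("plungertop",onz(c,*T2(698,367),.075).round(4))
print("tray",[onz(c,*T2(x,y),.025).round(4) for x,y in [(165,327),(445,315),(455,487),(172,500)]])
```

```text
200 158.0 251.3 r mm 29.0 [0.4457 0.3321 0.05  ]
240 157.7 251.2 r mm 28.5 [0.446  0.3331 0.05  ]
260 151.5 250.8 r mm 19.1 [0.4475 0.3522 0.05  ]
280 150.5 247.2 r mm 6.9 [0.4589 0.3556 0.05  ]
200 194.5 248.2 r mm 28.6 [0.453  0.2193 0.05  ]
240 193.4 247.2 r mm 28.0 [0.4562 0.2227 0.05  ]
260 199.8 253.3 r mm 13.4 [0.4369 0.203  0.05  ]
280 186.2 252.0 r mm 6.5 [0.4418 0.245  0.05  ]
200 239.9 250.5 r mm 28.6 [0.4431 0.079  0.05  ]
240 239.0 248.8 r mm 27.8 [0.4483 0.0817 0.05  ]
260 238.8 242.3 r mm 13.1 [0.4683 0.0821 0.05  ]
280 239.5 241.7 r mm 10.1 [0.4703 0.08   0.05  ]
rail edge [array([0.6081, 0.0667, 0.022 ]), array([ 0.5947, -0.2325,  0.022 ])]
board front top z20 [array([0.5342, 0.0707, 0.02  ]), array([ 0.5229, -0.228 ,  0.02  ])]
board left [array([0.6051, 0.0692, 0.008 ]), array([0.5399, 0.0724, 0.008 ])]
block top z45 inner/outer [array([ 0.6027, -0.23  ,  0.045 ]), array([ 0.5207, -0.2243,  0.045 ]), array([ 0.6025, -0.2413,  0.045 ]), array([ 0.5192, -0.2361,  0.045 ])]
stop paddle top z50 [array([ 0.5923, -0.0824,  0.05  ]), array([ 0.5357, -0.0785,  0.05  ]), array([ 0.536, -0.066,  0.05 ])]
lever tip end [ 0.5514 -0.056   0.1   ]
foot [array([ 0.4555, -0.283 ,  0.01  ]), array([ 0.4537, -0.3753,  0.01  ]), array([ 0.5005, -0.333 ,  0.01  ]), array([ 0.409 , -0.3285,  0.01  ])]
plungertop [ 0.4568 -0.3299  0.075 ]
tray [array([ 0.4908, -0.0066,  0.025 ]), array([ 0.4948, -0.1838,  0.025 ]), array([ 0.387 , -0.1864,  0.025 ]), array([ 0.3824, -0.0091,  0.025 ])]
```

```bash
python3 -m handwheel '[[[0,0,0,1.5,0],[255,0,0,2,0.5],[255,1,2,2,1.5],[255,1.7,3.5,2,2.5],[255,2.4,5,2,3.5],[255,3,6.5,2,4.5],[255,3.7,8,2,5.5],[255,4.4,9.5,2,6.5],[255,5,11,2,7.5],[255,5.5,12.5,2,8]]]' 40; python3 -c "
from h import *
st()"
```

```text
time_s: 1.3
eef_pos: [0.4355, -0.2497, 0.2915]
ee_rot: [0.718, 0.696, 0.0, 0.0]
ft_force: [1.7, 0.1, 0.4]
finger_gap: 0.0002
t 1.3 p [ 0.4355 -0.2497  0.2915] q [0.718 0.696 0.    0.   ] F [1.7 0.1 0.4] gap 0.0002 j [ 0.68  0.1  -0.31  1.9   0.03  1.15  0.33]
jaw dir deg -1.8
```

```bash
python3 -m handwheel '[[[255,1.2,1.5,-0.5,0],[255,2,3,-1,0],[255,2.5,4.5,-2,0],[255,2.5,6.1,-3,0],[255,2.5,6.1,-3,0],[255,2.5,6.1,-3,0]]]'; python3 -c "
from h import *
st()
for n in ('wrist','side'):
    c=cam(n); cv2.imwrite('pics/%s2.png'%n,c['frame'][:,:,::-1])
crop(c,180,150,380,300,4,'s2.png')
"
```

```text
time_s: 1.9
eef_pos: [0.5092, -0.0652, 0.1996]
ee_rot: [0.718, 0.696, -0.0, -0.001]
ft_force: [0.2, -0.3, 1.6]
finger_gap: 0.0002
t 1.9 p [ 0.5092 -0.0652  0.1996] q [ 0.718  0.696 -0.    -0.001] F [ 0.2 -0.3  1.6] gap 0.0002 j [ 0.4   0.23 -0.45  1.97  0.12  0.97 -0.14]
jaw dir deg -1.8
```

View pics/wrist2.png

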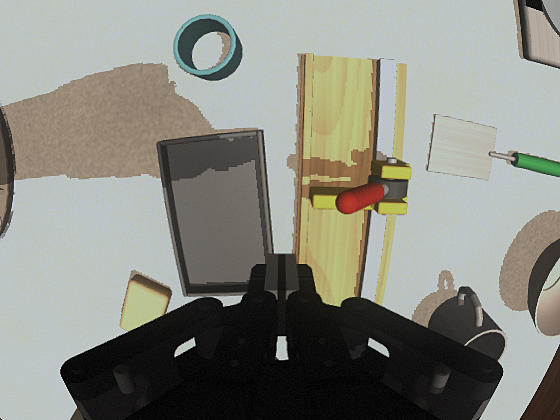

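View pics/s2.png

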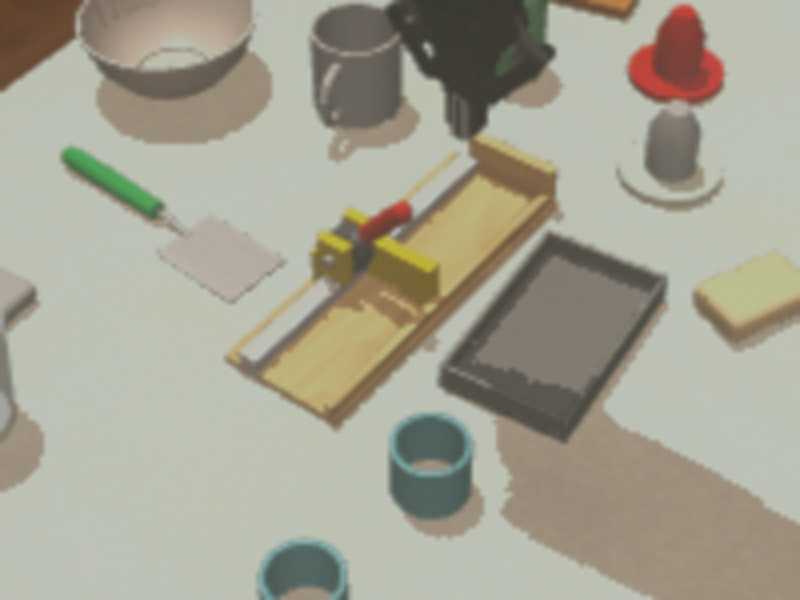

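Run:
```python
from h import *
c=cam("wrist")
f=lambda u,v,z: onz(c,u,v,z,rayw).round(4)
print("lever tip end ",f(347,202,.106), "lever axis near cheek",f(380,188,.07))
print("cheek tops z63 corners",f(376,165,.063),f(410,165,.063),f(376,212,.063),f(408,212,.063))
print("paddle top z50",f(312,188,.05),f(312,207,.05))
print("board end z8",f(304,55,.02),f(405,64,.02))
print("rail inner",f(380,60,.022),f(366,300,.022), "front outer",f(302,55,.02),f(296,250,.02))
print("ring top outer L,R,T,B",f(174,45,.05),f(238,45,.05),f(206,15,.05),f(206,79,.05))
```

```text
lever tip end  [ 0.5592 -0.0623  0.106 ] lever axis near cheek [ 0.5965 -0.0603  0.07  ]
cheek tops z63 corners [ 0.5942 -0.0406  0.063 ] [ 0.6275 -0.0408  0.063 ] [ 0.5958 -0.0847  0.063 ] [ 0.6283 -0.0858  0.063 ]
paddle top z50 [ 0.5371 -0.0632  0.05  ] [ 0.5369 -0.0815  0.05  ]
board end z8 [0.5354 0.0648 0.02  ] [0.6396 0.0589 0.02  ]
rail inner [0.6117 0.061  0.022 ] [ 0.6039 -0.2066  0.022 ] front outer [0.5334 0.0649 0.02  ] [ 0.5217 -0.1381  0.02  ]
ring top outer L,R,T,B [0.415  0.0784 0.05  ] [0.4749 0.0714 0.05  ] [0.4461 0.1041 0.05  ] [0.4445 0.0421 0.05  ]
```

```bash
python3 -m handwheel '[[[255,0,0,-1.5,0],[255,0,0,-3,0],[255,0,0,-3.7,0],[255,0,0,-3.7,0]]]'; python3 -m handwheel '[[[255,0.4,0,0,0],[255,0.8,0,0,0],[255,1.2,0,0,0],[255,1.6,0,0,0],[255,2,0,0,0],[255,2.4,0,0,0],[255,2.8,0,0,0],[255,3.2,0,0,0],[255,3.5,0,0,0],[255,3.5,0,0,0]]]'; python3 -c "
from h import *
st()"
```

```text
time_s: 2.45
eef_pos: [0.5084, -0.0698, 0.0883]
ee_rot: [0.721, 0.693, -0.001, -0.001]
ft_force: [-0.8, -0.6, 0.6]
finger_gap: 0.0001
time_s: 3.45
eef_pos: [0.617, -0.0684, 0.0912]
ee_rot: [0.72, 0.694, 0.001, 0.001]
ft_force: [-0.3, 0.8, -1.4]
finger_gap: 0.0002
t 3.45 p [ 0.617  -0.0684  0.0912] q [0.72  0.694 0.001 0.001] F [-0.3  0.8 -1.4] gap 0.0002 j [ 0.31  0.52 -0.39  1.83  0.26  0.84 -0.25]
jaw dir deg -2.1
```

```bash
python3 -m handwheel '[[[255,0.2,0,0,0],[255,0.4,0,0,0],[255,0.5,0,0,0],[255,0.5,0,0,0]]]';  python3 -c "
from h import *
st()
for n in ('wrist','side'):
    c=cam(n); cv2.imwrite('pics/%s3.png'%n,c['frame'][:,:,::-1])
crop(c,180,150,380,300,4,'s3.png')
"
```

```text
time_s: 3.85
eef_pos: [0.6303, -0.0685, 0.0903]
ee_rot: [0.72, 0.694, 0.0, -0.0]
ft_force: [0.2, 0.5, 0.6]
finger_gap: -0.0003
t 3.85 p [ 0.6303 -0.0685  0.0903] q [ 0.72   0.694  0.    -0.   ] F [0.2 0.5 0.6] gap -0.0003 j [ 0.3   0.54 -0.39  1.8   0.26  0.86 -0.25]
jaw dir deg -2.1
```

View pics/wrist3.png

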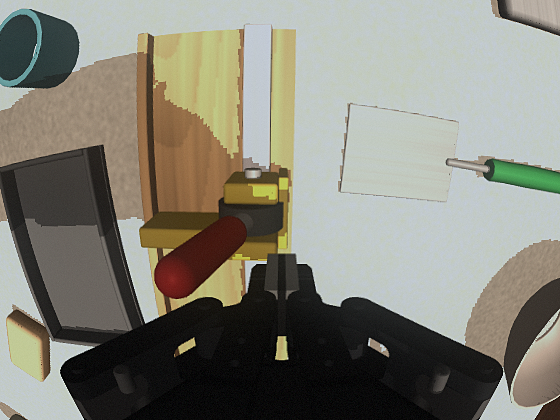

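View pics/s3.png

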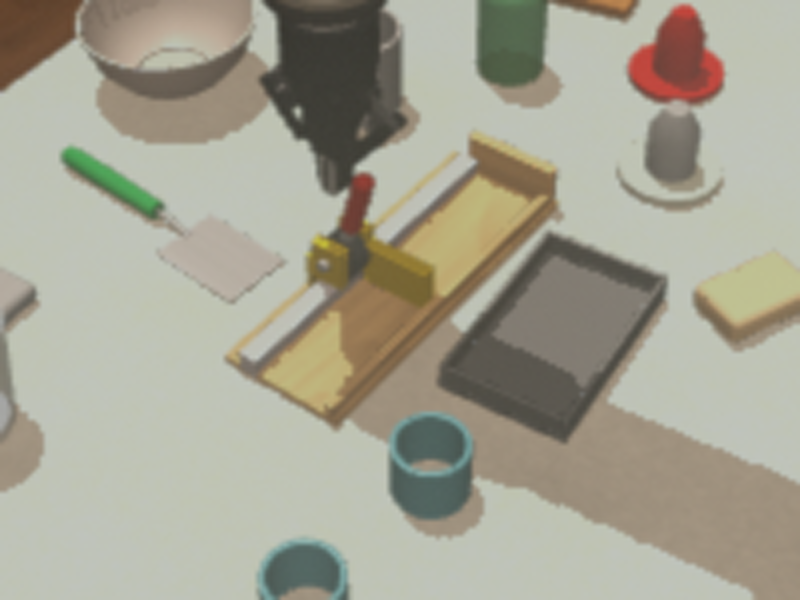

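```bash
python3 - <<'E'
from h import *
c=cam("wrist")
f=lambda u,v,z: onz(c,u,v,z,rayw).round(4)
print("paddle top z50",f(141,222,.05),f(143,248,.05))
print("cheek z63 corners",f(228,172,.063),f(279,172,.063), f(275,240,.063),f(275,262,.063))
print("lever base",f(235,218,.075))
for z in (.1,.105,.11,.115,.12,.125): print("tip center end",f(172,282,z))
print('finger tip proj',projw(c,get_obs()["eef_pos"]))
E
python3 -m handwheel '[[[255,0,-0.4,0,0],[255,-1,-0.4,0,0],[255,-2,-0.4,0,0],[255,-3,-0.4,0,0],[255,-4,-0.4,0,0],[255,-4,-0.4,0,0],[255,-4,0,0,0],[255,-4,0,0,0]]]'; python3 -c "
from h import *
st()
for n in ('wrist','side'):
    c=cam(n); cv2.imwrite('pics/%s4.png'%n,c['frame'][:,:,::-1])
"
```

```text
paddle top z50 [ 0.5399 -0.0552  0.05  ] [ 0.538 -0.073  0.05 ]
cheek z63 corners [ 0.6016 -0.0245  0.063 ] [ 0.6289 -0.0257  0.063 ] [ 0.6251 -0.0641  0.063 ] [ 0.6245 -0.0778  0.063 ]
lever base [ 0.6055 -0.0465  0.075 ]
tip center end [ 0.5754 -0.0701  0.1   ]
tip center end [ 0.5776 -0.0674  0.105 ]
tip center end [ 0.5797 -0.0646  0.11  ]
tip center end [ 0.5818 -0.0618  0.115 ]
tip center end [ 0.5839 -0.0591  0.12  ]
tip center end [ 0.586  -0.0563  0.125 ]
finger tip proj (np.float64(283.7563585474746), np.float64(268.7431013670451))
time_s: 4.8
eef_pos: [0.5107, -0.0673, 0.0906]
ee_rot: [0.72, 0.694, 0.001, 0.0]
ft_force: [-0.0, -0.1, -0.4]
finger_gap: -0.0002
t 4.8 p [ 0.5107 -0.0673  0.0906] q [0.72  0.694 0.001 0.   ] F [-0.  -0.1 -0.4] gap -0.0002 j [ 0.36  0.38 -0.42  2.06  0.23  0.74 -0.24]
jaw dir deg -2.1
```

View pics/wrist4.png

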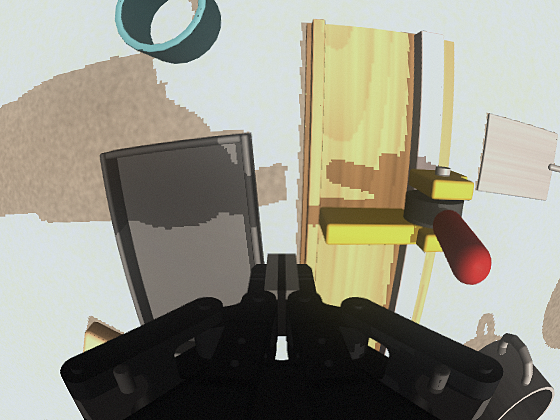

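Run:
```python
from h import *
c=cam("wrist")
for (u,v) in [(472,265),(440,225)]:
  for yp in (-.05,-.055):
    o,d=rayw(c,u,v); s=(yp-o[1])/d[1]; print((o+d*s).round(4))
s=cam("side"); 
for z in (.1,.11,.12,.13): print(z,proj(s,(.58,-.05,z)),proj(s,(.6,-.05,z)),proj(s,(.62,-.05,z)))
crop(s,180,150,380,300,4,'s4.png')
```

```text
[ 0.5836 -0.05    0.1341]
[ 0.5902 -0.055   0.125 ]
[ 0.5917 -0.05    0.0877]
[ 0.5991 -0.055   0.0742]
0.1 (np.float64(272.7557035896255), np.float64(203.60580509938197)) (np.float64(267.44860857014885), np.float64(201.23206131572869)) (np.float64(262.2163020956251), np.float64(198.89176875972802))
0.11 (np.float64(272.68990869284363), np.float64(201.1838217662889)) (np.float64(267.35271707244857), np.float64(198.81369202065756)) (np.float64(262.09116824088716), np.float64(196.47715357858223))
0.12 (np.float64(272.6233460037729), np.float64(198.733575145042)) (np.float64(267.25571460330144), np.float64(196.3673041911057)) (np.float64(261.9645949538057), np.float64(194.03476273915285))
0.13 (np.float64(272.5560020039304), np.float64(196.2545676052467)) (np.float64(267.15758174311674), np.float64(193.89240806788632)) (np.float64(261.8365572537134), np.float64(191.56411420803076))
```

View pics/s4.png

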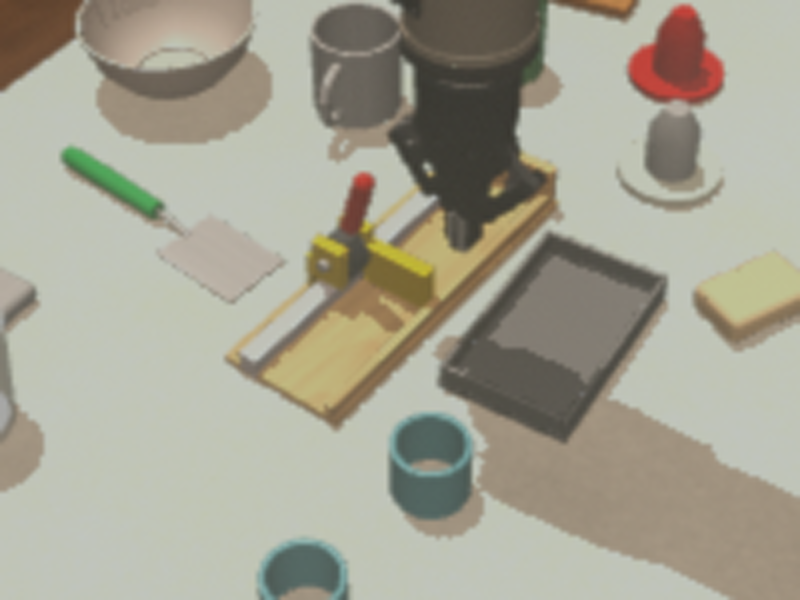

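```bash
python3 -m handwheel '[[[255,0.3,0.5,0,0],[255,0.8,0.5,0,0],[255,1.2,0.5,0,0],[255,1.6,0.5,0,0],[255,2,0.5,0,0],[255,2.4,0.5,0,0],[255,2.8,0.5,0,0],[255,3.2,0.5,0,0],[255,3.6,0.5,0,0],[255,4.1,0.5,0,0]]]'; python3 -m handwheel '[[[255,0,0,0,0],[255,0,0,0,0]]]';python3 -c "
from h import *
st()
for n in ('wrist','side'):
    c=cam(n); cv2.imwrite('pics/%s5.png'%n,c['frame'][:,:,::-1])
crop(c,180,150,380,300,4,'s5.png')
"
```

```text
time_s: 6.0
eef_pos: [0.633, -0.054, 0.0898]
ee_rot: [0.72, 0.694, -0.001, -0.001]
ft_force: [-2.0, 0.3, 0.1]
finger_gap: -0.0002
time_s: 6.2
eef_pos: [0.6326, -0.0536, 0.0897]
ee_rot: [0.72, 0.694, -0.0, -0.0]
ft_force: [-0.5, -0.6, -0.2]
finger_gap: 0.0
t 6.2 p [ 0.6326 -0.0536  0.0897] q [ 0.72   0.694 -0.    -0.   ] F [-0.5 -0.6 -0.2] gap 0.0 j [ 0.28  0.54 -0.39  1.79  0.26  0.86 -0.27]
jaw dir deg -2.1
```

View pics/s5.png

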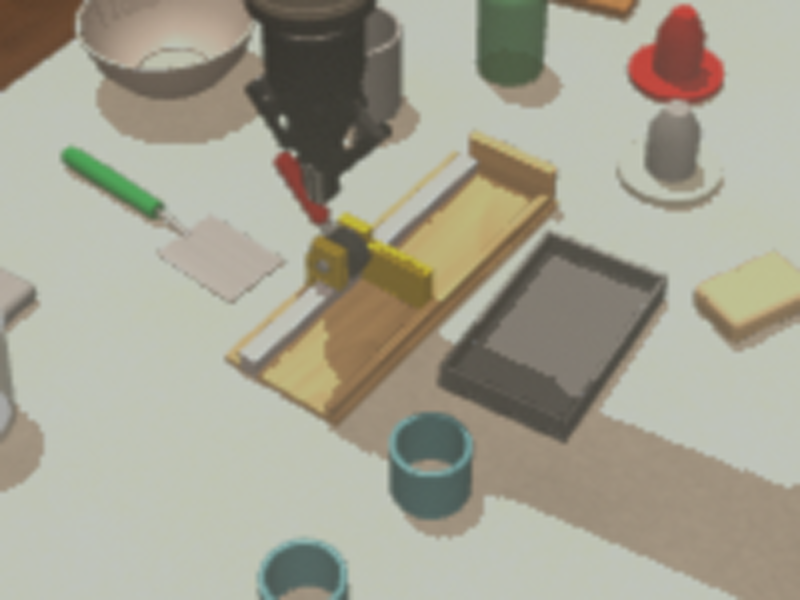

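View pics/wrist5.png

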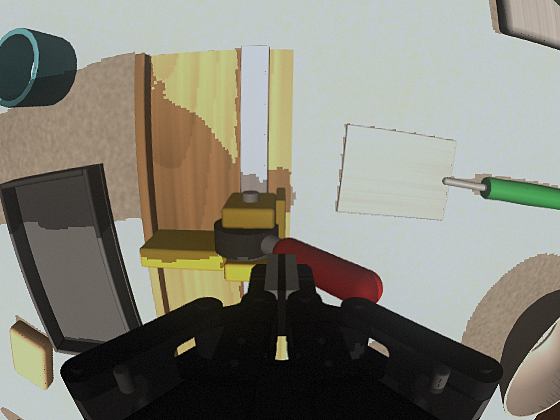

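```bash
python3 -m handwheel '[[[255,0.15,0,0,0],[255,0.3,0,0,0],[255,0.3,0,0,0]]]'; python3 -m handwheel '[[[255,0.15,0,0,0],[255,0.3,0,0,0],[255,0.3,0,0,0]]]'; python3 -m handwheel '[[[255,0.1,0,0,0],[255,0.2,0,0,0],[255,0.2,0,0,0]]]'
```

```text
time_s: 6.6
eef_pos: [0.6407, -0.0538, 0.0899]
ee_rot: [0.72, 0.694, -0.001, -0.001]
ft_force: [-10.6, -0.2, 6.2]
finger_gap: -0.0002
time_s: 6.9
eef_pos: [0.644, -0.0539, 0.0881]
ee_rot: [0.72, 0.694, -0.006, -0.005]
ft_force: [-42.5, 0.6, 18.0]
finger_gap: -0.0002
time_s: 7.2
eef_pos: [0.6459, -0.0539, 0.087]
ee_rot: [0.72, 0.694, -0.009, -0.007]
ft_force: [-63.7, 1.2, 26.3]
finger_gap: 0.0002
```

```bash
python3 -m handwheel '[[[255,-0.7,0,0,0],[255,-1,0,0.8,0],[255,-1.5,-0.3,1.4,0],[255,-2.2,-1,1.4,0],[255,-2.6,-1.8,1,0],[255,-2.65,-1.8,0,0],[255,-2.65,-1.8,-1,0],[255,-2.65,-1.8,-2,0],[255,-2.65,-1.8,-2,0],[255,-2.65,-1.8,-2,0]]]'; python3 -c "
from h import *
st()
for n in ('wrist','side'):
    c=cam(n); cv2.imwrite('pics/%s6.png'%n,c['frame'][:,:,::-1])
"
```

```text
time_s: 8.2
eef_pos: [0.5777, -0.1074, 0.0308]
ee_rot: [0.72, 0.694, -0.0, -0.0]
ft_force: [-0.1, -0.3, 1.2]
finger_gap: 0.0001
t 8.2 p [ 0.5777 -0.1074  0.0308] q [ 0.72   0.694 -0.    -0.   ] F [-0.1 -0.3  1.2] gap 0.0001 j [ 0.36  0.56 -0.36  1.93  0.29  0.7  -0.22]
jaw dir deg -2.1
```

View pics/wrist6.png

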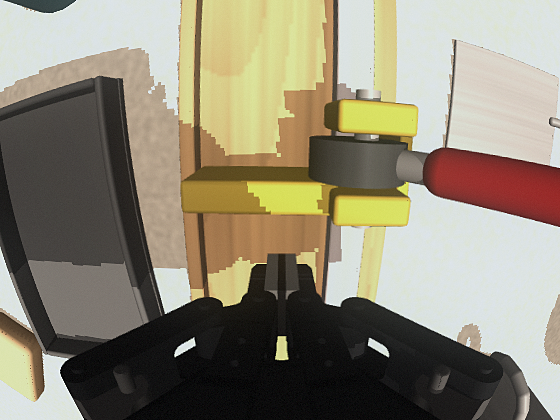

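```bash
python3 -m handwheel '[[[255,0,0.5,0,0],[255,0,1,0,0],[255,0.05,1.4,0,0],[255,0.05,1.8,0,0],[255,0.1,2.2,0,0],[255,0.1,2.6,0,0],[255,0.1,3,0,0],[255,0.15,3.4,0,0],[255,0.15,3.6,0,0],[255,0.15,3.7,0,0]]]'; python3 -m handwheel '[[[255,0,0.1,0,0],[255,0,0.2,0,0],[255,0,0.2,0,0]]]'
```

```text
time_s: 9.3
eef_pos: [0.582, 0.0043, 0.0302]
ee_rot: [0.72, 0.694, 0.0, -0.0]
ft_force: [1.5, -3.5, -1.1]
finger_gap: -0.0001
time_s: 9.6
eef_pos: [0.582, 0.0057, 0.0302]
ee_rot: [0.721, 0.693, -0.001, 0.001]
ft_force: [2.4, -17.2, 2.7]
finger_gap: -0.0002
```

```bash
python3 -m handwheel '[[[255,0,0.1,0,0],[255,0,0.1,0,0]]]';python3 -m handwheel '[[[255,0,-0.6,0,0],[255,0,-0.8,1,0],[255,0,-0.8,3,0],[255,-1,-0.8,5,0],[255,-2,-0.8,5,0],[0,-3,-0.8,5,0],[0,-3,-0.8,5,0]]]'; python3 -c "
from h import *
st()
for n in ('wrist','side','top'):
    c=cam(n); cv2.imwrite('pics/%s7.png'%n,c['frame'][:,:,::-1])
crop(c,140,170,300,290,5,'t7.png')
"
```

```text
time_s: 9.8
eef_pos: [0.5819, 0.0058, 0.0302]
ee_rot: [0.722, 0.692, -0.003, 0.002]
ft_force: [1.9, -30.7, 4.1]
finger_gap: -0.0
time_s: 10.5
eef_pos: [0.4889, -0.0121, 0.181]
ee_rot: [0.72, 0.694, -0.0, 0.0]
ft_force: [-0.2, -0.6, 0.0]
finger_gap: 0.0283
t 10.5 p [ 0.4889 -0.0121  0.181 ] q [ 0.72   0.694 -0.     0.   ] F [-0.2 -0.6  0. ] gap 0.0283 j [ 0.31  0.21 -0.47  2.04  0.12  0.91 -0.26]
jaw dir deg -2.2
```

View pics/wrist7.png

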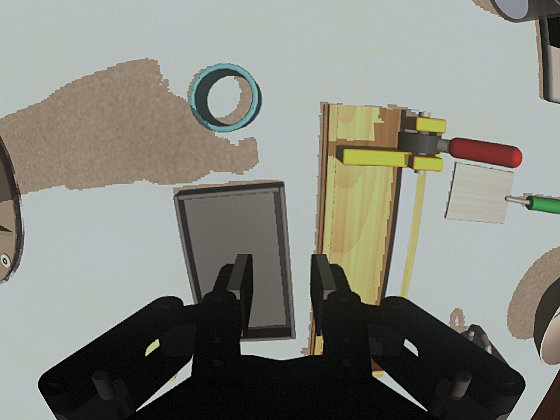

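View pics/t7.png

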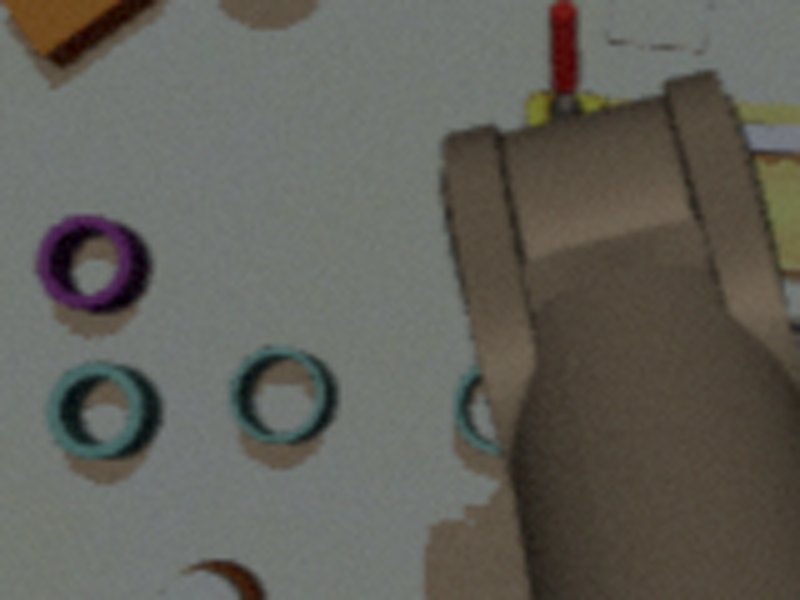

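Run:
```python
from h import *
c=cam("wrist")
crop(c,170,45,280,145,6,"w7c.png")
f=lambda u,v,z: onz(c,u,v,z,rayw).round(4)
print(f(189,97,.05),f(260,97,.05),f(224,63,.05),f(224,131,.05))
# predicted rim
```

```text
[0.4163 0.0823 0.05  ] [0.4767 0.0775 0.05  ] [0.4478 0.1088 0.05  ] [0.4451 0.0507 0.05  ]
```

View pics/w7c.png

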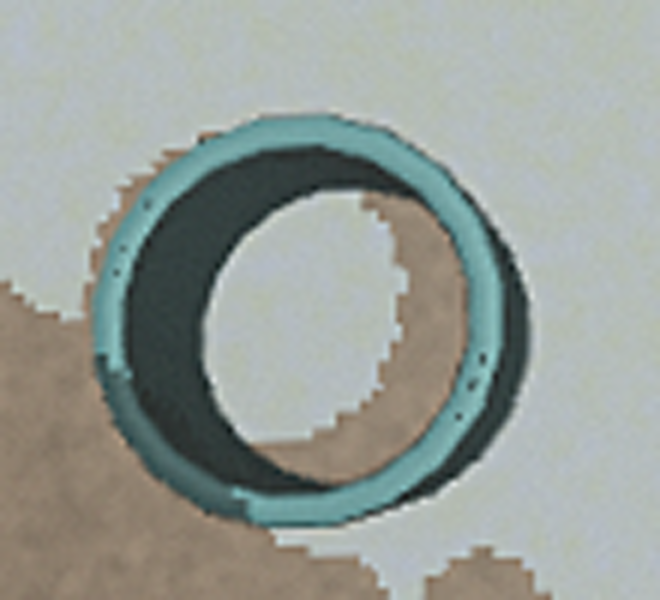

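```bash
cat >> h.py <<'E'
def wrim(c,u0,v0,u1,v1,k=6,hmin=80,bmin=90,show=None,zr=.05,lo=(150,),):
    im=cv2.resize(c["frame"][v0:v1,u0:u1],None,fx=k,fy=k,interpolation=cv2.INTER_CUBIC).astype(int)
    m=((im[...,1]-im[...,0]>18)&(im[...,2]>bmin)).astype(np.uint8)*255
    cs,_=cv2.findContours(m,cv2.RETR_EXTERNAL,cv2.CHAIN_APPROX_NONE)
    q=np.vstack([s for s in cs if len(s)>30])
    h=cv2.convexHull(q)[:,0,:].astype(float)
    P=np.array([onz(c,a/k+u0-.5+.5/k,b/k+v0-.5+.5/k,zr,rayw)[:2] for a,b in h])
    (x,y),r=cv2.minEnclosingCircle((P*1000).astype(np.float32))
    # least squares circle
    A=np.c_[2*P,np.ones(len(P))]; s=np.linalg.lstsq(A,(P**2).sum(1),rcond=None)[0]
    return (x/1000,y/1000,r/1000),(s[0],s[1],np.sqrt(s[2]+s[0]**2+s[1]**2))
E
python3 - <<'E'
from h import *
c=cam("wrist")
for b in (60,90,110): print(wrim(c,170,45,280,145,bmin=b))
f=lambda u,v,z: onz(c,u,v,z,rayw).round(4)
print(f(185.5,95,.05),f(253.8,100,.05),f(219,64,.05),f(219,132.5,.05)); st()
E
```

```text
((0.44206866455078125, 0.079194580078125, 0.029767452239990236), (np.float64(0.44213080189720627), np.float64(0.07915567717774782), np.float64(0.02954713830153046)))
((0.4419569396972656, 0.07916159820556641, 0.029747869491577147), (np.float64(0.4423152858116305), np.float64(0.0794335617772234), np.float64(0.029342765849079987)))
((0.44182318115234376, 0.07914127349853516, 0.029743965148925782), (np.float64(0.4420644211349959), np.float64(0.07941555847283771), np.float64(0.02933366652651317)))
[0.4134 0.0845 0.05  ] [0.4716 0.0754 0.05  ] [0.4437 0.1084 0.05  ] [0.4409 0.0499 0.05  ]
t 10.75 p [ 0.4925 -0.0115  0.18  ] q [ 0.72   0.694  0.    -0.   ] F [-0.1  0.3  0. ] gap 0.0657 j [ 0.31  0.22 -0.47  2.04  0.12  0.91 -0.26]
jaw dir deg -2.1
```

```bash
python3 -m handwheel '[[[0,-0.8,1.5,0,0],[0,-1.68,3,0,0],[0,-1.68,3,-1,0],[0,-1.68,3,-2.5,0],[0,-1.68,3,-2.5,0],[0,-1.68,3,-2.5,0]]]'; python3 -c "
from h import *
st()
c=cam('wrist'); cv2.imwrite('pics/w8.png',c['frame'][:,:,::-1])
"
```

```text
time_s: 11.35
eef_pos: [0.4414, 0.0787, 0.1053]
ee_rot: [0.72, 0.694, -0.001, -0.001]
ft_force: [-0.0, 0.7, 0.2]
finger_gap: 0.0853
t 11.35 p [0.4414 0.0787 0.1053] q [ 0.72   0.694 -0.001 -0.001] F [-0.   0.7  0.2] gap 0.0853 j [ 0.14  0.27 -0.52  2.19  0.2   0.73 -0.55]
jaw dir deg -2.1
```

View pics/w8.png

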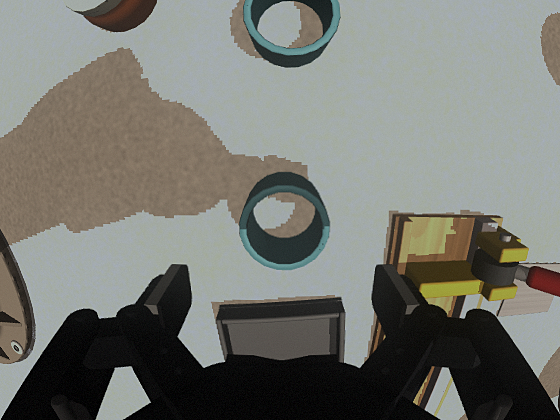

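```bash
python3 -m handwheel '[[[0,0,0,-1,0],[0,0,0,-2,0],[0,0,0,-3.1,0],[0,0,0,-3.1,0],[255,0,0,-3.1,0],[255,0,0,-3.1,0],[255,0,0,-3.1,0],[255,0,0,-3.1,0],[255,0,0,-3.1,0],[255,0,0,-3.1,0]]]' 30; python3 -m handwheel '[[[255,0,0,0,0],[255,0,0,0,0],[255,0,0,0.2,0],[255,0,0,0.2,0]]]'; python3 -c "
from h import *
st()
c=cam('wrist'); cv2.imwrite('pics/w9.png',c['frame'][:,:,::-1])
c=cam('side'); crop(c,180,150,380,300,4,'s9.png')
"
```

```text
time_s: 12.4
eef_pos: [0.443, 0.0785, 0.0146]
ee_rot: [0.72, 0.694, 0.001, 0.001]
ft_force: [-1.8, -0.3, 9.9]
finger_gap: 0.0594
time_s: 12.8
eef_pos: [0.4427, 0.0784, 0.0202]
ee_rot: [0.72, 0.694, 0.001, 0.001]
ft_force: [0.4, 0.6, -0.9]
finger_gap: 0.0595
t 12.8 p [0.4427 0.0784 0.0202] q [0.72  0.694 0.001 0.001] F [ 0.4  0.6 -0.9] gap 0.0595 j [ 0.06  0.43 -0.44  2.24  0.35  0.54 -0.69]
jaw dir deg -2.1
```

View pics/w9.png

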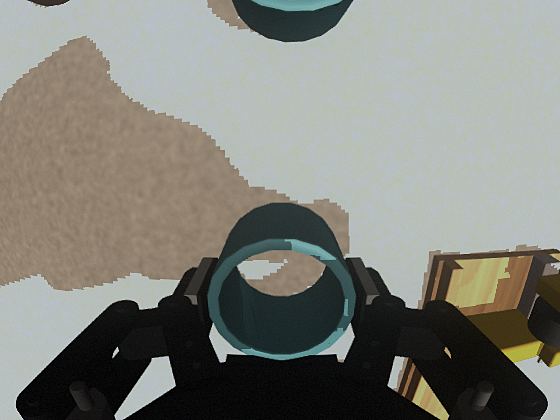

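View pics/s9.png

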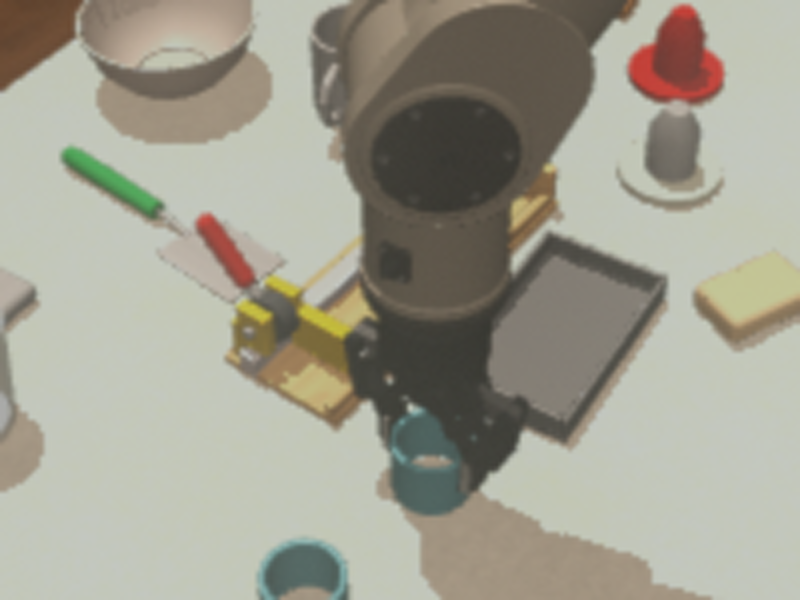

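```bash
python3 - <<'E'
from h import *
c=cam("wrist")
for z in (.055,.06): print(wrim(c,200,225,370,365,zr=z,bmin=100))
print(projw(c,(.4427,.0784,.0556)))
E
python3 -m handwheel '[[[255,0,0,1.5,0],[255,0,0,3,0],[255,0,-1,4.5,0],[255,0,-2.5,5.3,0],[255,0.1,-4,5.3,0],[255,0.1,-5.5,5.3,0],[255,0.1,-7,5.3,0],[255,0.2,-8.5,5.3,0],[255,0.3,-10,5.3,0],[255,0.3,-11.5,5.3,0]]]'
python3 -m handwheel '[[[255,0,-1.5,0,0],[255,0,-3,0,0],[255,0,-4.5,0,0],[255,0,-5.5,0,0],[255,0,-5.5,0,0],[255,0,-5.5,0,0],[255,0,-5.5,0,0]]]'
python3 -c "
from h import *
st()
c=cam('wrist'); cv2.imwrite('pics/w10.png',c['frame'][:,:,::-1])
"
```

```text
((0.44097567749023436, 0.07928163909912109, 0.029372268676757813), (np.float64(0.44087642958937356), np.float64(0.07946791198972754), np.float64(0.028984384488970064)))
((0.4410985107421875, 0.0826086196899414, 0.027998767852783202), (np.float64(0.4410040064789876), np.float64(0.08278618399849898), np.float64(0.027628995224685954)))
(np.float64(285.8952743379537), np.float64(310.0046386018644))
time_s: 13.95
eef_pos: [0.4504, -0.2685, 0.1774]
ee_rot: [0.72, 0.694, 0.0, 0.0]
ft_force: [1.3, 0.9, -0.6]
finger_gap: 0.0594
time_s: 14.65
eef_pos: [0.4507, -0.4306, 0.1771]
ee_rot: [0.72, 0.694, 0.0, -0.0]
ft_force: [0.1, 0.8, -0.8]
finger_gap: 0.0595
t 14.65 p [ 0.4507 -0.4306  0.1771] q [ 0.72   0.694  0.    -0.   ] F [ 0.1  0.8 -0.8] gap 0.0595 j [ 0.84  0.41 -0.24  1.77  0.11  0.98  0.53]
jaw dir deg -2.1
```

View pics/w10.png

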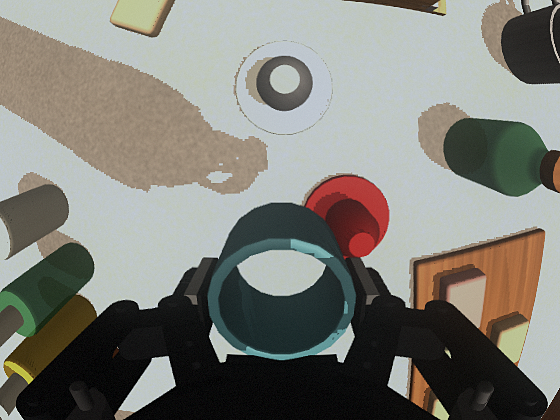

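Run:
```python
from h import *
c=cam("wrist"); crop(c,225,30,345,145,6,"w10c.png")
```

```text
(no output)
```

View pics/w10c.png

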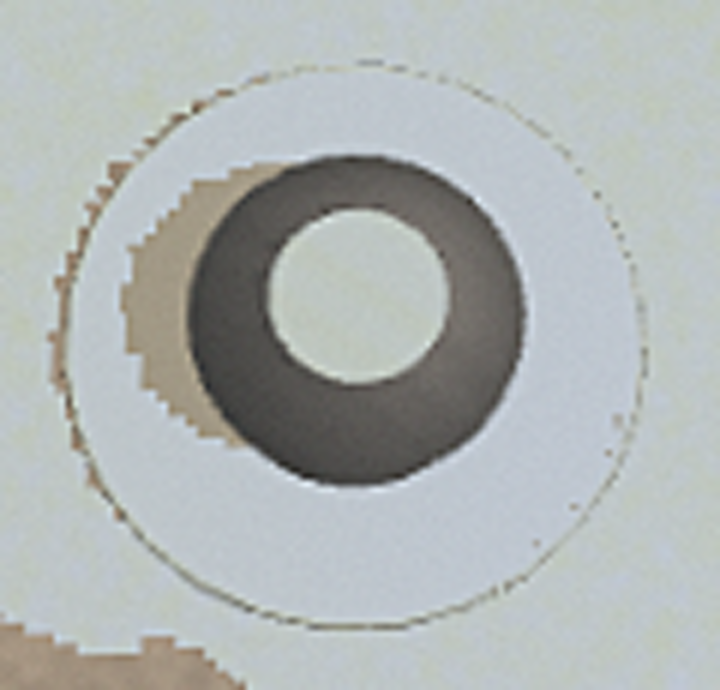

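Run:
```python
from h import *
c=cam("wrist")
T=lambda x,y:(x/6+225-.4,y/6+30-.4)
f=lambda x,y,z: onz(c,*T(x,y),z,rayw)[:2]
print("top",f(358,296,.075), [f(*p,.075).round(4) for p in [(267,296),(449,296),(358,208),(358,384)]])
P=np.array([f(*p,.01) for p in [(66,345),(645,345),(360,64),(360,627),(150,540),(190,105),(560,145),(575,505)]])
A=np.c_[2*P,np.ones(len(P))]; s=np.linalg.lstsq(A,(P**2).sum(1),rcond=None)[0]; print("foot",s[:2],np.sqrt(s[2]+s[:2]@s[:2]))
for z in (.1877,.19,.1925,.195): print("ring",z,wrim(c,200,225,370,365,zr=z+.025,bmin=100))
st()
```

```text
top [ 0.45526979 -0.33009748] [array([ 0.4441, -0.3297]), array([ 0.4665, -0.3304]), array([ 0.4557, -0.3188]), array([ 0.4549, -0.3412])]
foot [ 0.45489054 -0.32916836] 0.04525528566746754
ring 0.1877 ((0.44967059326171877, -0.42978033447265623, 0.029532678604125978), (np.float64(0.4495989405567165), np.float64(-0.42959671617223694), np.float64(0.029083856728441163)))
ring 0.19 ((0.44972906494140624, -0.42825253295898436, 0.028900426864624025), (np.float64(0.4496589143054743), np.float64(-0.42807276727238897), np.float64(0.028461150348942615)))
ring 0.1925 ((0.44979257202148437, -0.4265917358398438, 0.028213081359863282), (np.float64(0.44972410316282135), np.float64(-0.42641630107690315), np.float64(0.027784295588631748)))
ring 0.195 ((0.4498561706542969, -0.42493099975585935, 0.027525747299194336), (np.float64(0.44978929202016926), np.float64(-0.4247598348814172), np.float64(0.027107440828309674)))
t 14.8 p [ 0.4509 -0.4307  0.1775] q [0.72  0.694 0.    0.   ] F [ 0.3 -0.7 -0. ] gap 0.0595 j [ 0.84  0.41 -0.24  1.77  0.11  0.98  0.53]
jaw dir deg -2.0
```

```bash
python3 -m handwheel '[[[255,0.16,1.5,0,0],[255,0.16,2.8,0,0],[255,0.16,3.34,0,0],[255,0.16,3.34,-1,0],[255,0.16,3.34,-2,0],[255,0.16,3.34,-2.5,0],[255,0.16,3.34,-3,0],[255,0.16,3.34,-3.3,0],[255,0.16,3.34,-3.5,0],[255,0.16,3.34,-3.5,0]]]'
python3 -c "
from h import *
st()
c=cam('wrist'); cv2.imwrite('pics/w11.png',c['frame'][:,:,::-1])
"
```

```text
time_s: 15.8
eef_pos: [0.4553, -0.3315, 0.072]
ee_rot: [0.72, 0.694, -0.0, -0.0]
ft_force: [0.7, -0.1, -0.3]
finger_gap: 0.0597
t 15.8 p [ 0.4553 -0.3315  0.072 ] q [ 0.72   0.694 -0.    -0.   ] F [ 0.7 -0.1 -0.3] gap 0.0597 j [ 0.72  0.45 -0.25  1.97  0.16  0.73  0.33]
jaw dir deg -2.1
```

View pics/w11.png

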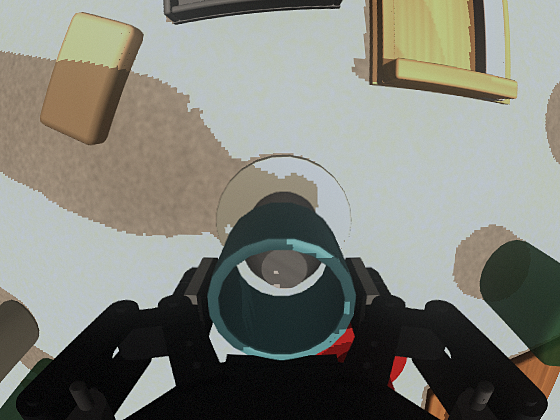

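```bash
python3 -m handwheel '[[[255,0,0.03,-0.2,0],[255,0,0.03,-0.4,0],[255,0,0.03,-0.5,0]]]';python3 -m handwheel '[[[255,0,0,-0.2,0],[255,0,0,-0.4,0],[255,0,0,-0.4,0]]]'
```

```text
time_s: 16.15
eef_pos: [0.4552, -0.3304, 0.0568]
ee_rot: [0.72, 0.694, -0.0, -0.0]
ft_force: [-0.1, -0.1, -0.7]
finger_gap: 0.0598
time_s: 16.45
eef_pos: [0.4549, -0.3303, 0.0444]
ee_rot: [0.72, 0.694, -0.0, -0.001]
ft_force: [0.5, -0.4, -0.5]
finger_gap: 0.0595
```

```bash
python3 -m handwheel '[[[255,0,0,-0.3,0],[255,0,0,-0.5,0],[255,0,0,-0.6,0],[255,0,0,-0.65,0],[255,0,0,-0.65,0]]]'
```

```text
time_s: 16.95
eef_pos: [0.4553, -0.3305, 0.0256]
ee_rot: [0.72, 0.694, -0.0, -0.0]
ft_force: [-0.5, -0.9, -1.2]
finger_gap: 0.0596
```

```bash
python3 -m handwheel '[[[40,0,0,0,0],[40,0,0,0,0],[40,0,0,0.2,0],[40,0,0,0.2,0],[255,0,0,0.2,0],[255,0,0,0.2,0],[255,0,0,0.2,0],[255,0,0,0.2,0]]]';python3 -c "
from h import *
st()
c=cam('wrist'); cv2.imwrite('pics/w12.png',c['frame'][:,:,::-1])
"
```

```text
time_s: 17.75
eef_pos: [0.4556, -0.3307, 0.0325]
ee_rot: [0.72, 0.694, 0.0, 0.0]
ft_force: [-2.6, 1.1, 12.9]
finger_gap: 0.0594
t 17.75 p [ 0.4556 -0.3307  0.0325] q [0.72  0.694 0.    0.   ] F [-2.6  1.1 12.9] gap 0.0594 j [ 0.7   0.51 -0.24  1.99  0.19  0.66  0.31]
jaw dir deg -2.1
```

View pics/w12.png

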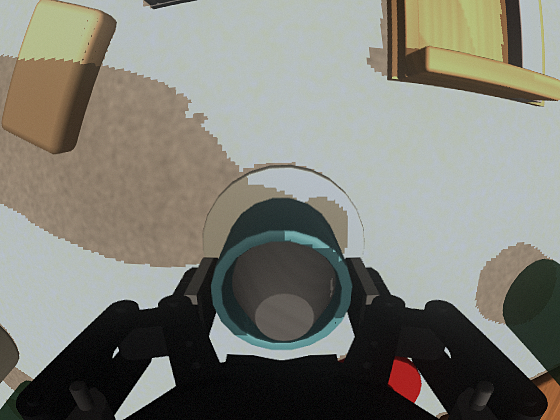

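```bash
python3 -m handwheel '[[[255,0,0,1,0],[255,0,0,2.2,0],[255,0,0,3.2,0],[255,0.8,1,3.2,0],[255,2,2,3.2,0],[255,3.2,2,3.2,0],[255,3.6,2,3.2,0],[255,3.6,2,3.2,0],[255,3.6,2,3.2,0]]]';python3 -c "
from h import *
st()
c=cam('wrist'); cv2.imwrite('pics/w13.png',c['frame'][:,:,::-1])
"
```

```text
time_s: 18.7
eef_pos: [0.5623, -0.2709, 0.1273]
ee_rot: [0.72, 0.694, -0.0, -0.001]
ft_force: [-0.1, -1.1, -0.2]
finger_gap: 0.0592
t 18.7 p [ 0.5623 -0.2709  0.1273] q [ 0.72   0.694 -0.    -0.001] F [-0.1 -1.1 -0.2] gap 0.0592 j [ 0.57  0.47 -0.29  1.8   0.16  0.9   0.17]
jaw dir deg -2.2
```

View pics/w13.png

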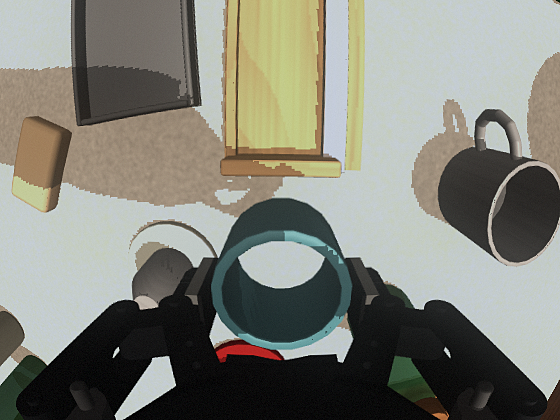

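Run:
```python
from h import *
c=cam("wrist"); crop(c,210,0,370,190,4,"w13c.png")
```

```text
(no output)
```

View pics/w13c.png

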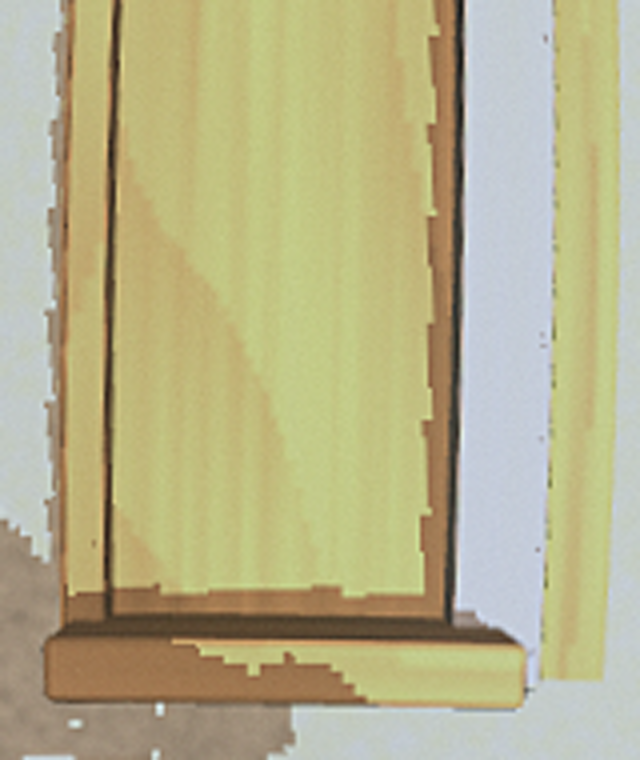

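Run:
```python
from h import *
c=cam("wrist")
T=lambda x,y:(x/4+210-.4,y/4-.4)
f=lambda x,y,z: onz(c,*T(x,y),z,rayw)[:2].round(4)
print("fence inner floor/top",f(118,20,.008),f(111,600,.008),"|",f(115,20,.02),f(106,600,.02))
print("fence outer top",f(66,20,.02),f(63,600,.02))
print("rail inner top",f(463,20,.022),f(455,600,.022))
print("rail outer top",f(553,20,.022),f(543,600,.022))
print("block top inner edge z45",f(60,636,.045),f(520,640,.045),"outer",f(48,702,.045),f(522,706,.045))
print("block face bottom z8",f(110,617,.008),f(450,620,.008))
for z in (.152,.155,.157): print("ring",z,wrim(c,200,225,370,365,zr=z,bmin=100))
st()
```

```text
fence inner floor/top [ 0.5329 -0.1029] [ 0.5266 -0.2242] | [ 0.5338 -0.1072] [ 0.5273 -0.223 ]
fence outer top [ 0.5242 -0.1062] [ 0.5188 -0.2225]
rail inner top [ 0.6003 -0.1105] [ 0.5945 -0.2254]
rail outer top [ 0.6178 -0.1099] [ 0.6117 -0.2257]
block top inner edge z45 [ 0.5224 -0.2265] [ 0.6031 -0.2303] outer [ 0.5193 -0.2382] [ 0.6034 -0.2422]
block face bottom z8 [ 0.5262 -0.2277] [ 0.5951 -0.231 ]
ring 0.152 ((0.5606650390625, -0.2720276184082031, 0.030370718002319337), (np.float64(0.5607166055531071), np.float64(-0.2720843763438628), np.float64(0.030046551699874118)))
ring 0.155 ((0.5607459106445313, -0.27017544555664064, 0.02960032272338867), (np.float64(0.5607960863196433), np.float64(-0.27023079141303663), np.float64(0.02928445724857135)))
ring 0.157 ((0.5607997436523438, -0.26894073486328124, 0.02908684539794922), (np.float64(0.5608490734973314), np.float64(-0.26899506812581836), np.float64(0.028776394281028846)))
t 18.85 p [ 0.5621 -0.2712  0.1278] q [ 0.721  0.693 -0.    -0.   ] F [-0.4  0.2 -0.2] gap 0.0593 j [ 0.57  0.47 -0.29  1.8   0.16  0.9   0.17]
jaw dir deg -2.2
```

```bash
python3 -m handwheel '[[[255,0.03,1.3,0,0],[255,0.03,2.5,0,0],[255,0.03,2.5,-0.5,0],[255,0.03,2.5,-1.7,0],[255,0.03,2.5,-2.4,0],[255,0.03,2.5,-2.8,0],[255,0.03,2.5,-2.8,0]]]'; python3 -c "
from h import *
st()
c=cam('wrist'); cv2.imwrite('pics/w14.png',c['frame'][:,:,::-1])
"
```

```text
time_s: 19.55
eef_pos: [0.563, -0.1958, 0.0426]
ee_rot: [0.72, 0.694, -0.001, -0.001]
ft_force: [-0.3, -0.2, -0.2]
finger_gap: 0.0592
t 19.55 p [ 0.563  -0.1958  0.0426] q [ 0.72   0.694 -0.001 -0.001] F [-0.3 -0.2 -0.2] gap 0.0592 j [ 0.44  0.54 -0.28  1.91  0.22  0.72  0.  ]
jaw dir deg -2.2
```

View pics/w14.png

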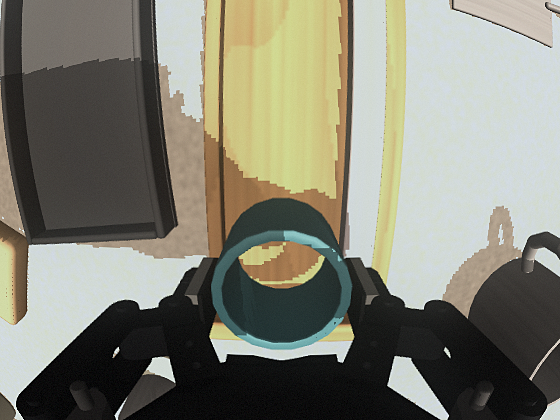

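```bash
python3 -m handwheel '[[[255,0,0,-0.15,0],[255,0,0,-0.3,0],[255,0,0,-0.4,0],[255,0,0,-0.4,0]]]'
```

```text
time_s: 20.0
eef_pos: [0.5641, -0.1955, 0.0316]
ee_rot: [0.72, 0.694, -0.0, -0.0]
ft_force: [-0.3, 0.3, -0.4]
finger_gap: 0.0589
```

```bash
python3 -m handwheel '[[[40,0,0,0,0],[40,0,0,0,0],[40,0,0,0.5,0],[40,0,0,2,0],[0,0,0.5,3.5,0],[0,-1,2,5,0],[0,-2,3.3,5,0],[0,-3,4.6,5,0],[0,-3.8,6,5,0],[0,-3.8,7.5,5,0]]]'; python3 -m handwheel '[[[0,0,1.3,0,0],[0,0,2.5,0,0],[0,0,2.5,0,0],[0,0,2.5,0,0]]]'; python3 -c "
from h import *
st()
c=cam('wrist'); cv2.imwrite('pics/w15.png',c['frame'][:,:,::-1])
c=cam('side'); crop(c,180,150,380,300,4,'s15.png')
"
```

```text
time_s: 21.0
eef_pos: [0.4486, 0.0229, 0.1832]
ee_rot: [0.721, 0.693, -0.0, 0.001]
ft_force: [1.4, -0.0, 0.4]
finger_gap: 0.0855
time_s: 21.4
eef_pos: [0.451, 0.0983, 0.1827]
ee_rot: [0.719, 0.695, 0.0, 0.0]
ft_force: [-0.3, -0.9, 0.3]
finger_gap: 0.0855
t 21.4 p [0.451  0.0983 0.1827] q [0.719 0.695 0.    0.   ] F [-0.3 -0.9  0.3] gap 0.0855 j [ 0.13  0.17 -0.53  2.09  0.11  0.9  -0.49]
jaw dir deg -2.0
```

View pics/w15.png

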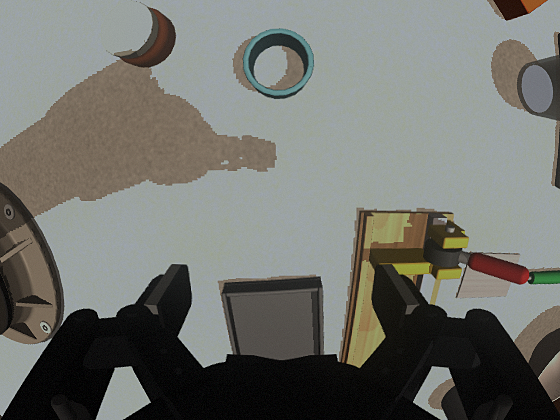

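View pics/s15.png

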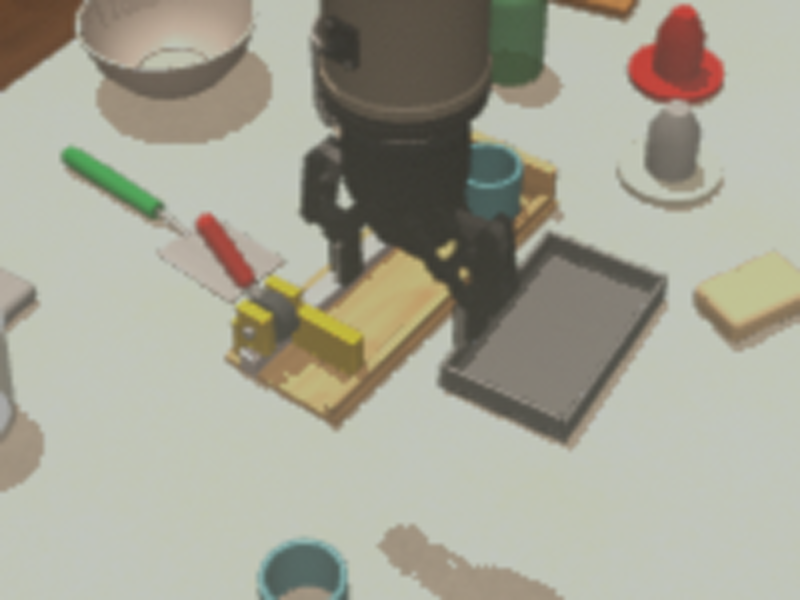

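Run:
```python
from h import *
c=cam("wrist")
for b in (60,90): print(wrim(c,225,15,330,110,bmin=b))
st()
```

```text
((0.45120199584960935, 0.21800418090820312, 0.029749256134033203), (np.float64(0.4511987112690163), np.float64(0.21797550156845374), np.float64(0.029568986210720554)))
((0.45127847290039064, 0.21804588317871093, 0.02972206497192383), (np.float64(0.45122699886300366), np.float64(0.21807033480310534), np.float64(0.029507922462109266)))
t 21.55 p [0.4511 0.0967 0.1821] q [ 0.721  0.693 -0.     0.   ] F [-0.1 -0.6  0.9] gap 0.0856 j [ 0.13  0.17 -0.53  2.09  0.11  0.9  -0.49]
jaw dir deg -2.2
```

```bash
python3 -m handwheel '[[[0,0.04,1.5,0,0],[0,0.04,3,0,0],[0,0.04,4,-1,0],[0,0.04,4,-2.5,0],[0,0.04,4,-4,0],[0,0.04,4,-5.3,0],[0,0.04,4,-5.3,0],[0,0.04,4,-5.3,0],[255,0.04,4,-5.3,0],[255,0.04,4,-5.3,0]]]' ; python3 -m handwheel '[[[255,0,0,0,0],[255,0,0,0,0],[255,0,0,0,0],[255,0,0,0,0]]]'; python3 -m handwheel '[[[255,0,0,1,0],[255,0,-1,2.5,0],[255,0,-1,3.5,0],[255,0,-1,3.5,0]]]'; python3 -c "
from h import *
st()
c=cam('wrist'); cv2.imwrite('pics/w16.png',c['frame'][:,:,::-1])
"
```

```text
time_s: 22.55
eef_pos: [0.4536, 0.218, 0.0248]
ee_rot: [0.72, 0.694, 0.001, 0.001]
ft_force: [3.7, -0.9, 20.2]
finger_gap: 0.0592
time_s: 22.95
eef_pos: [0.4537, 0.2179, 0.025]
ee_rot: [0.72, 0.694, 0.001, 0.001]
ft_force: [-1.5, -2.1, 16.9]
finger_gap: 0.0591
time_s: 23.35
eef_pos: [0.4548, 0.1878, 0.1331]
ee_rot: [0.721, 0.693, 0.003, 0.002]
ft_force: [-0.1, 0.4, -1.3]
finger_gap: 0.0585
t 23.35 p [0.4548 0.1878 0.1331] q [0.721 0.693 0.003 0.002] F [-0.1  0.4 -1.3] gap 0.0585 j [-0.02  0.3  -0.58  2.08  0.23  0.82 -0.78]
jaw dir deg -2.2
```

View pics/w16.png

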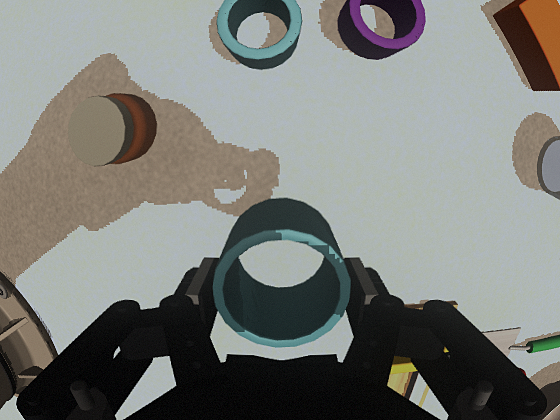

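```bash
python3 - <<'E'
from h import *
c=cam("wrist")
print(wrim(c,200,222,370,360,zr=.158,bmin=100)); st()
E
python3 -m handwheel '[[[255,0,-1,0.3,0],[255,0,-2.5,0.3,0],[255,0,-4,0.3,0],[255,0,-5.5,0.3,0],[255,0,-7,0.3,0],[255,0,-8.5,0.3,0],[255,0,-10,0.3,0],[255,0,-11.5,0.3,0],[255,0,-13,0.3,0],[255,0,-14.5,0.3,0]]]'; python3 -m handwheel '[[[255,0,-1.3,0,0],[255,0,-2.8,0,0],[255,0,-2.8,0,0],[255,0,-2.8,0,0]]]';  python3 -c "
from h import *
st()
c=cam('wrist')
print(wrim(c,200,222,370,360,zr=.167,bmin=100))"
```

```text
((0.45264111328125, 0.1891922607421875, 0.029030706405639647), (np.float64(0.4528177633431112), np.float64(0.18912881939057605), np.float64(0.02875661074640971)))
t 23.45 p [0.4531 0.1875 0.1295] q [0.72  0.694 0.001 0.001] F [-0.6  0.1 -0.5] gap 0.0584 j [-0.02  0.3  -0.58  2.08  0.23  0.81 -0.78]
jaw dir deg -2.2
time_s: 24.45
eef_pos: [0.4516, -0.2488, 0.1362]
ee_rot: [0.72, 0.694, -0.0, -0.0]
ft_force: [0.6, 0.8, 0.3]
finger_gap: 0.0584
time_s: 24.85
eef_pos: [0.4516, -0.3317, 0.1357]
ee_rot: [0.721, 0.693, -0.0, -0.001]
ft_force: [0.2, 1.0, -2.0]
finger_gap: 0.0588
t 24.85 p [ 0.4516 -0.3317  0.1357] q [ 0.721  0.693 -0.    -0.001] F [ 0.2  1.  -2. ] gap 0.0588 j [ 0.77  0.37 -0.31  1.94  0.14  0.86  0.35]
jaw dir deg -2.2
((0.4546988525390625, -0.33147445678710935, 0.0326194953918457), (np.float64(0.45276408191163864), np.float64(-0.329241662495198), np.float64(0.028784208690659032)))
```

```bash
python3 -m handwheel '[[[255,0.14,0.03,0,0],[255,0.14,0.03,-0.7,0],[255,0.14,0.03,-1.3,0],[255,0.14,0.03,-1.7,0],[255,0.14,0.03,-1.7,0]]]'; python3 -m handwheel '[[[255,0,0,-0.2,0],[255,0,0,-0.4,0],[255,0,0,-0.4,0]]]'; python3 -m handwheel '[[[255,0,0,-0.2,0],[255,0,0,-0.4,0],[255,0,0,-0.4,0]]]'
```

```text
time_s: 25.4
eef_pos: [0.4561, -0.3291, 0.0844]
ee_rot: [0.72, 0.694, -0.0, -0.001]
ft_force: [-0.6, -0.8, 0.0]
finger_gap: 0.0584
time_s: 25.7
eef_pos: [0.4563, -0.3302, 0.0734]
ee_rot: [0.72, 0.694, -0.0, -0.0]
ft_force: [-0.8, 0.2, -1.1]
finger_gap: 0.0586
time_s: 26.0
eef_pos: [0.456, -0.3301, 0.061]
ee_rot: [0.72, 0.694, -0.0, -0.001]
ft_force: [0.1, 0.5, -0.9]
finger_gap: 0.0586
```

```bash
python3 -m handwheel '[[[255,0,0,-0.2,0],[255,0,0,-0.4,0],[255,0,0,-0.6,0],[255,0,0,-0.75,0],[255,0,0,-0.75,0],[40,0,0,-0.8,0],[40,0,0,-0.8,0],[40,0,0,-0.8,0]]]'; python3 -c "
from h import *
st()
c=cam('wrist'); cv2.imwrite('pics/w17.png',c['frame'][:,:,::-1])"
```

```text
time_s: 26.8
eef_pos: [0.4566, -0.3305, 0.038]
ee_rot: [0.72, 0.694, 0.0, 0.0]
ft_force: [1.2, -0.5, -0.3]
finger_gap: 0.0721
t 26.8 p [ 0.4566 -0.3305  0.038 ] q [0.72  0.694 0.    0.   ] F [ 1.2 -0.5 -0.3] gap 0.0721 j [ 0.73  0.51 -0.28  1.99  0.21  0.67  0.29]
jaw dir deg -2.1
```

View pics/w17.png

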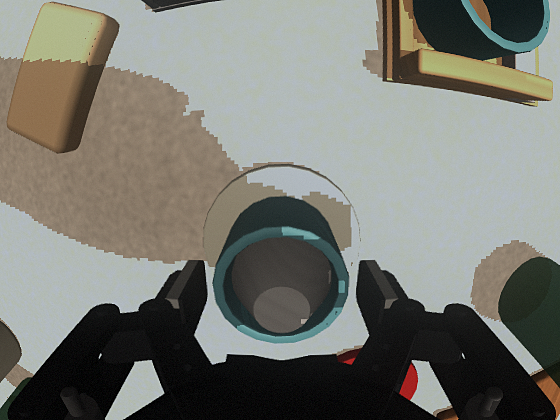

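```bash
python3 -m handwheel '[[[40,0,0,-0.15,0],[40,0,0,-0.15,0],[255,0,0,-0.15,0],[255,0,0,-0.15,0],[255,0,0,-0.15,0],[255,0,0,-0.15,0],[255,0,0,1,0],[255,0,0,2.2,0],[255,0,0,3.5,0],[255,0,0.5,3.5,0]]]';  python3 -m handwheel '[[[255,0.7,1,0,0],[255,1.7,2,0,0],[255,2.7,3.2,0,0],[255,3.6,4.6,0,0],[255,3.6,6.1,0,0],[255,3.6,6.1,0,0],[255,3.6,6.1,0,0]]]'; python3 -c "
from h import *
st()
c=cam('wrist'); cv2.imwrite('pics/w18.png',c['frame'][:,:,::-1])"
```

```text
time_s: 27.85
eef_pos: [0.4585, -0.318, 0.1474]
ee_rot: [0.721, 0.693, 0.001, 0.004]
ft_force: [0.8, 0.1, -0.4]
finger_gap: 0.0582
time_s: 28.55
eef_pos: [0.5643, -0.131, 0.1422]
ee_rot: [0.719, 0.695, -0.0, -0.0]
ft_force: [0.7, -0.8, -0.6]
finger_gap: 0.0584
t 28.55 p [ 0.5643 -0.131   0.1422] q [ 0.719  0.695 -0.    -0.   ] F [ 0.7 -0.8 -0.6] gap 0.0584 j [ 0.43  0.39 -0.38  1.89  0.18  0.89 -0.08]
jaw dir deg -2.0
```

View pics/w18.png

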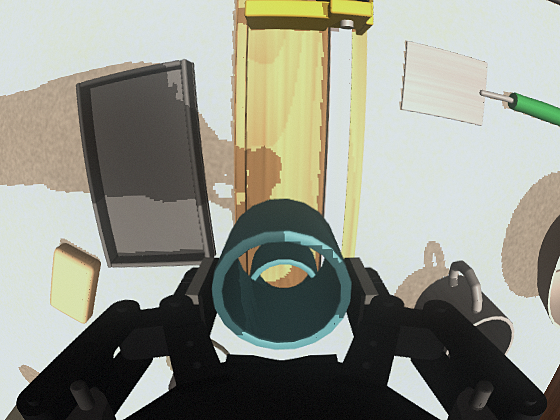

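```bash
python3 -m handwheel '[[[255,0.05,0.05,-1,0],[255,0.05,0.05,-2,0],[255,0.05,0.05,-2.8,0],[255,0.05,0.05,-3.2,0],[255,0.05,0.05,-3.2,0]]]';  python3 -m handwheel '[[[255,0,0,-0.2,0],[255,0,0,-0.4,0],[255,0,0,-0.43,0],[255,0,0,-0.43,0]]]'
```

```text
time_s: 29.1
eef_pos: [0.5648, -0.1318, 0.0453]
ee_rot: [0.721, 0.693, -0.001, -0.001]
ft_force: [0.6, 0.3, -1.4]
finger_gap: 0.0587
time_s: 29.5
eef_pos: [0.5661, -0.131, 0.0342]
ee_rot: [0.72, 0.694, 0.0, 0.0]
ft_force: [0.5, 0.1, -0.9]
finger_gap: 0.0585
```

Release; go look at ring A.

```bash
python3 -m handwheel '[[[40,0,0,0,0],[40,0,0,0,0],[40,0,0,0.5,0],[40,0,0,2,0],[0,0,0.5,3.5,0],[0,-1,2,5,0],[0,-2,3.3,5,0],[0,-3,4.6,5,0],[0,-3.8,6,5,0],[0,-3.8,7.5,5,0]]]'; python3 -m handwheel '[[[0,0,1.3,0,0],[0,0,2.8,0,0],[0,0,4,0,0],[0,0,4,0,0],[0,0,4,0,0]]]'; python3 -c "
from h import *
st()
c=cam('wrist'); cv2.imwrite('pics/w19.png',c['frame'][:,:,::-1])
c=cam('side'); cv2.imwrite('pics/s19.png',c['frame'][:,:,::-1])
"
```

```text
time_s: 30.5
eef_pos: [0.4504, 0.0876, 0.1853]
ee_rot: [0.721, 0.693, -0.0, 0.001]
ft_force: [1.3, -0.4, 1.0]
finger_gap: 0.0852
time_s: 31.0
eef_pos: [0.4526, 0.2081, 0.1846]
ee_rot: [0.719, 0.695, 0.0, 0.0]
ft_force: [0.0, 0.1, 0.1]
finger_gap: 0.0852
t 31.0 p [0.4526 0.2081 0.1846] q [0.719 0.695 0.    0.   ] F [0.  0.1 0.1] gap 0.0852 j [-0.02  0.24 -0.62  2.01  0.17  0.93 -0.76]
jaw dir deg -2.0
```

View pics/w19.png

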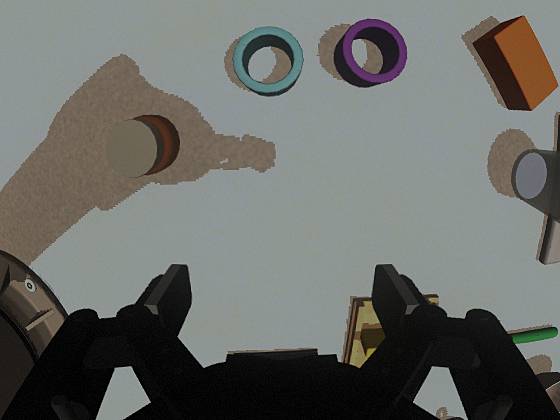

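View pics/s19.png

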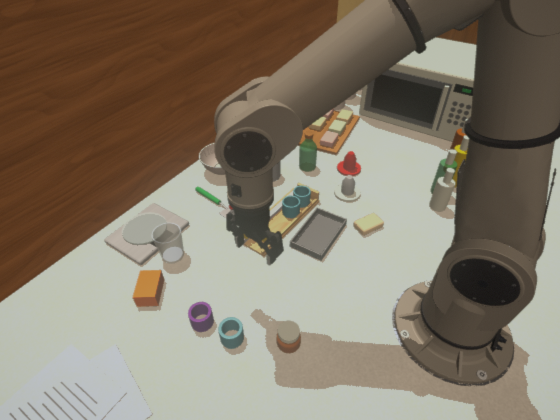

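Run:
```python
from h import *
c=cam("wrist")
for b in (60,90): print(wrim(c,222,15,316,108,bmin=b))
f=lambda u,v,z: onz(c,u,v,z,rayw).round(4)
print("purple L,R",f(342,53,.05),f(406,53,.05)); st()
```

```text
((0.44391928100585937, 0.3305749206542969, 0.02966374969482422), (np.float64(0.4439592362212647), np.float64(0.33063557107561026), np.float64(0.029464827801106083)))
((0.44399270629882814, 0.3306773376464844, 0.029592491149902343), (np.float64(0.44398493378313697), np.float64(0.3307808850184581), np.float64(0.029370001999303855)))
purple L,R [0.5076 0.3328 0.05  ] [0.5658 0.3359 0.05  ]
t 31.15 p [0.453  0.2062 0.1843] q [ 0.721  0.693 -0.     0.   ] F [-0.4  0.7 -0.4] gap 0.0857 j [-0.02  0.24 -0.61  2.01  0.17  0.93 -0.76]
jaw dir deg -2.2
```

```bash
python3 -m handwheel '[[[40,-0.27,1.5,0,0],[40,-0.27,3,0,0],[40,-0.27,4.1,0,0],[40,-0.27,4.1,-1.5,0],[40,-0.27,4.1,-2.5,0],[40,-0.27,4.1,-2.5,0]]]' ; python3 -c "
from h import *
st()
c=cam('wrist'); cv2.imwrite('pics/w20.png',c['frame'][:,:,::-1])"
```

```text
time_s: 31.75
eef_pos: [0.4434, 0.3279, 0.1057]
ee_rot: [0.72, 0.694, -0.003, -0.0]
ft_force: [0.6, -0.8, 0.8]
finger_gap: 0.0717
t 31.75 p [0.4434 0.3279 0.1057] q [ 0.72   0.694 -0.003 -0.   ] F [ 0.6 -0.8  0.8] gap 0.0717 j [-0.26  0.44 -0.6   1.96  0.33  0.84 -1.09]
jaw dir deg -2.2
```

View pics/w20.png

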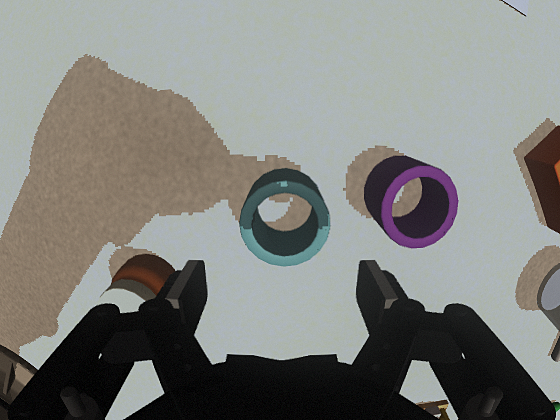

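```bash
python3 -m handwheel '[[[40,0.04,0.08,-1,0],[40,0.04,0.08,-2,0],[40,0.04,0.08,-2.7,0],[40,0.04,0.08,-2.7,0],[255,0.04,0.08,-2.7,0],[255,0.04,0.08,-2.7,0],[255,0.04,0.08,-2.7,0],[255,0.04,0.08,-2.7,0],[255,0.04,0.08,-2.7,0]]]' ;  python3 -m handwheel '[[[255,0,0,1,0],[255,0,0,2.5,0],[255,0,0,4,0],[255,0,-1,4,0],[255,0,-2.5,4,0],[255,0,-4,4,0],[255,0.1,-5.5,4,0],[255,0.1,-7,4,0],[255,0.2,-8.5,4,0],[255,0.3,-10,4,0]]]'; python3 -m handwheel '[[[255,0,-1.5,0,0],[255,0,-3,0,0],[255,0,-4.5,0,0],[255,0,-6,0,0],[255,0,-7.5,0,0],[255,0,-9,0,0],[255,0,-10.5,0,0],[255,0,-12,0,0],[255,0,-12,0,0],[255,0,-12,0,0]]]'; python3 -c "
from h import *
st()
c=cam('wrist'); cv2.imwrite('pics/w21.png',c['frame'][:,:,::-1])"
```

```text
time_s: 32.7
eef_pos: [0.4472, 0.3333, 0.03]
ee_rot: [0.72, 0.694, 0.001, 0.0]
ft_force: [-0.6, -2.8, 12.1]
finger_gap: 0.0591
time_s: 33.7
eef_pos: [0.4551, 0.031, 0.1493]
ee_rot: [0.72, 0.694, 0.001, 0.001]
ft_force: [1.0, -0.6, -0.9]
finger_gap: 0.0595
time_s: 34.7
eef_pos: [0.4548, -0.3282, 0.1488]
ee_rot: [0.721, 0.693, 0.0, 0.0]
ft_force: [0.7, 0.9, -0.1]
finger_gap: 0.0597
t 34.7 p [ 0.4548 -0.3282  0.1488] q [0.721 0.693 0.    0.   ] F [ 0.7  0.9 -0.1] gap 0.0597 j [ 0.78  0.35 -0.33  1.93  0.15  0.89  0.34]
jaw dir deg -2.2
```

View pics/w21.png

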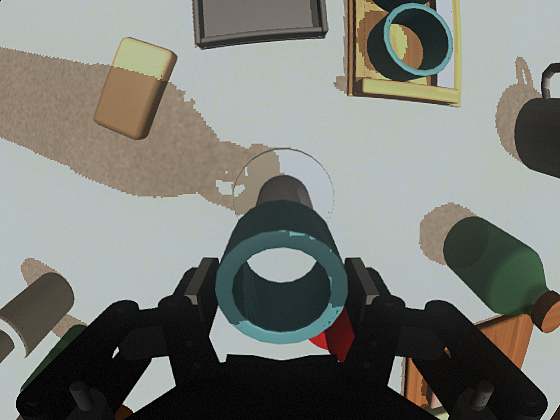

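Run:
```python
from h import *
c=cam("wrist")
for z in(.165,.169): print(wrim(c,200,222,370,360,zr=z,bmin=100)); 
st()
```

```text
((0.45976220703125, -0.335590087890625, 0.03572815704345703), (np.float64(0.45745755671856253), np.float64(-0.3346098092169961), np.float64(0.03224381758197612)))
((0.45966168212890623, -0.3330355529785156, 0.03459720230102539), (np.float64(0.45742995662619346), np.float64(-0.33208629270324713), np.float64(0.031223124888155068)))
t 34.8 p [ 0.4552 -0.3265  0.1486] q [0.72  0.694 0.    0.   ] F [-0.1  0.5 -1.1] gap 0.0591 j [ 0.78  0.35 -0.33  1.93  0.15  0.88  0.34]
jaw dir deg -2.1
```

Run:
```python
from h import *
c=cam("wrist"); crop(c,205,220,365,350,5,"w21c.png")
f=lambda u,v,z: onz(c,u,v,z,rayw).round(4)
for z in (.165,.169,.172): print(f(216.5,288,z),f(347.5,288,z),f(283,230.5,z),f(283,342,z))
```

```text
[ 0.4246 -0.3273  0.165 ] [ 0.4838 -0.3295  0.165 ] [ 0.4556 -0.3005  0.165 ] [ 0.4536 -0.3593  0.165 ]
[ 0.4256 -0.325   0.169 ] [ 0.4829 -0.3271  0.169 ] [ 0.4556 -0.2991  0.169 ] [ 0.4537 -0.356   0.169 ]
[ 0.4264 -0.3233  0.172 ] [ 0.4823 -0.3253  0.172 ] [ 0.4557 -0.298   0.172 ] [ 0.4538 -0.3535  0.172 ]
```

View pics/w21c.png

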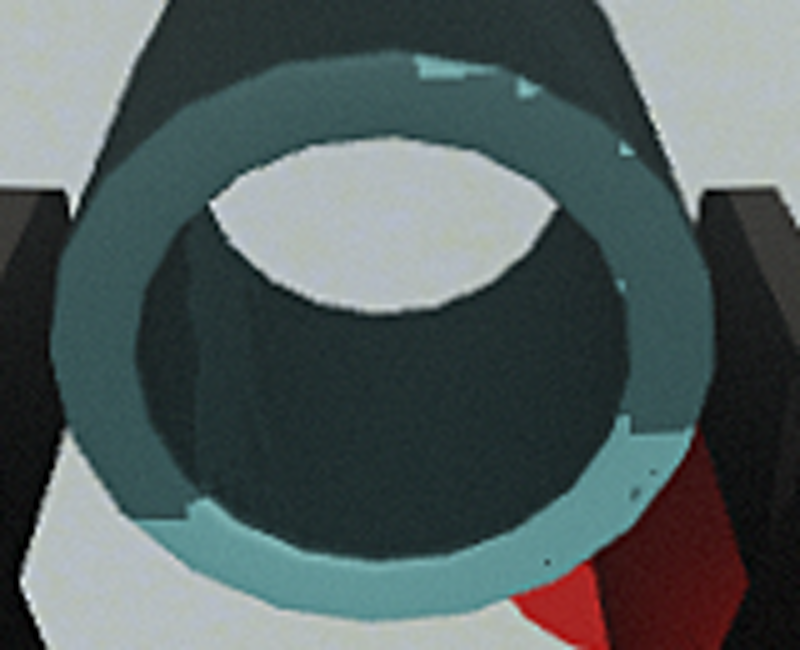

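```bash
python3 -m handwheel '[[[255,0,-0.05,-0.8,0],[255,0,-0.05,-1.4,0],[255,0,-0.05,-1.9,0],[255,0,-0.05,-1.9,0]]]' ; python3 -m handwheel '[[[255,0,0,-0.1,0],[255,0,0,-0.2,0],[255,0,0,-0.2,0]]]'; python3 -m handwheel '[[[255,0,0,-0.1,0],[255,0,0,-0.2,0],[255,0,0,-0.2,0]]]'
```

```text
time_s: 35.25
eef_pos: [0.4543, -0.3274, 0.0894]
ee_rot: [0.72, 0.694, -0.0, -0.001]
ft_force: [-0.9, 0.1, -0.4]
finger_gap: 0.0592
time_s: 35.55
eef_pos: [0.4554, -0.3288, 0.0853]
ee_rot: [0.72, 0.694, 0.0, 0.0]
ft_force: [0.9, 0.3, -1.5]
finger_gap: 0.0593
time_s: 35.85
eef_pos: [0.4568, -0.3298, 0.0809]
ee_rot: [0.72, 0.694, 0.0, 0.002]
ft_force: [0.8, -0.3, 22.8]
finger_gap: 0.0594
```

```bash
python3 -m handwheel '[[[255,0,0,0.1,0],[40,0,0,0.15,0],[40,0,0,0.15,0],[40,0,0,0.15,0]]]' ; python3 -c "
from h import *
st()
c=cam('wrist'); cv2.imwrite('pics/w22.png',c['frame'][:,:,::-1])
c=cam('side'); crop(c,260,100,420,220,5,'s22.png')
"
```

```text
time_s: 36.25
eef_pos: [0.4545, -0.3287, 0.0831]
ee_rot: [0.72, 0.694, -0.0, -0.0]
ft_force: [-0.2, -0.3, -0.4]
finger_gap: 0.0721
t 36.25 p [ 0.4545 -0.3287  0.0831] q [ 0.72   0.694 -0.    -0.   ] F [-0.2 -0.3 -0.4] gap 0.0721 j [ 0.76  0.44 -0.31  1.97  0.19  0.76  0.3 ]
jaw dir deg -2.1
```

View pics/w22.png

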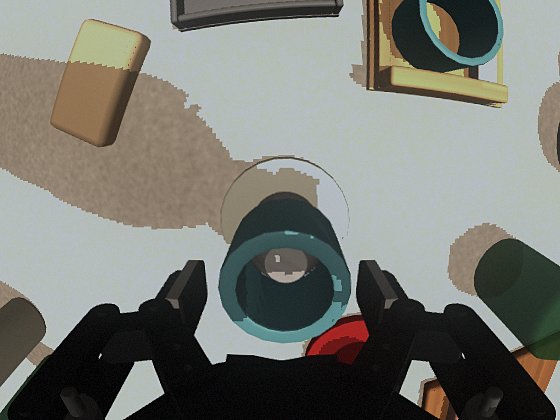

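View pics/s22.png

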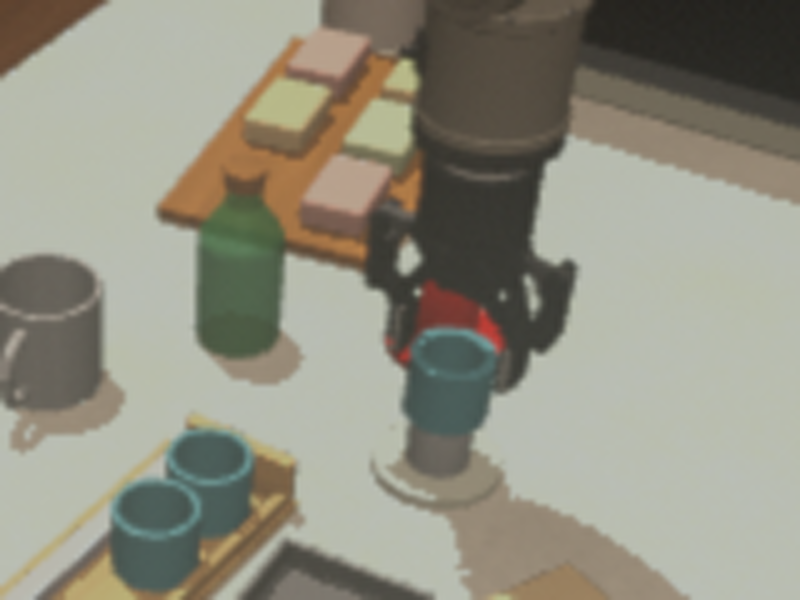

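```bash
python3 -m handwheel '[[[255,0,0,0,0],[255,0,0,0,0],[255,0,0,0,0],[255,0,0,0,0],[255,0,0,0.8,0],[255,0,0,1.6,0],[255,0,1,1.8,0],[255,-0.2,2.5,1.8,0],[255,-0.4,4,1.8,0],[255,-0.5,5.5,1.8,0]]]' ; python3 -m handwheel '[[[255,0,1.5,0,0],[255,0,2.2,0,0],[255,0,2.2,0,0],[255,0,2.2,-1,0],[255,0,2.2,-1,0]]]';  python3 -c "
from h import *
st()
c=cam('wrist'); cv2.imwrite('pics/w23.png',c['frame'][:,:,::-1])
"
```

```text
time_s: 37.35
eef_pos: [0.439, -0.1623, 0.1373]
ee_rot: [0.72, 0.694, -0.0, -0.0]
ft_force: [0.9, 0.7, -1.0]
finger_gap: 0.0594
time_s: 37.85
eef_pos: [0.4382, -0.098, 0.1052]
ee_rot: [0.72, 0.694, -0.001, -0.002]
ft_force: [-0.0, 0.4, -1.1]
finger_gap: 0.0591
t 37.85 p [ 0.4382 -0.098   0.1052] q [ 0.72   0.694 -0.001 -0.002] F [-0.   0.4 -1.1] gap 0.0591 j [ 0.48  0.27 -0.45  2.19  0.17  0.73 -0.13]
jaw dir deg -2.1
```

View pics/w23.png

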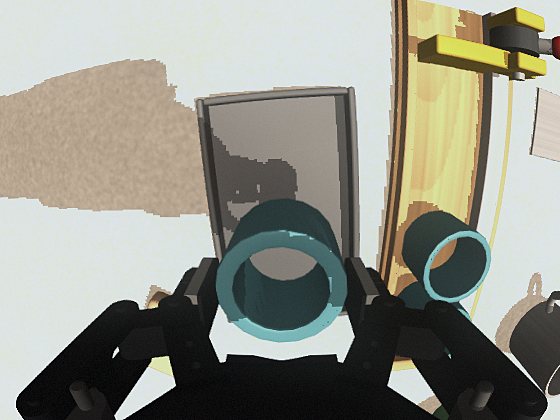

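```bash
python3 -m handwheel '[[[255,0,0,-1,0],[255,0,0,-1.8,0],[255,0,0,-2.2,0],[255,0,0,-2.25,0],[255,0,0,-2.25,0]]]' ; python3 -m handwheel '[[[60,0,0,0,0],[40,0,0,0,0],[40,0,0,0,0],[40,0,0,1,0],[40,0,0,2.5,0],[255,0,0,4.5,0],[255,0,0,4.5,0]]]';  python3 -c "
from h import *
st()
c=cam('wrist'); cv2.imwrite('pics/w24.png',c['frame'][:,:,::-1])
"
```

```text
time_s: 38.4
eef_pos: [0.4403, -0.0979, 0.0405]
ee_rot: [0.72, 0.694, 0.0, 0.0]
ft_force: [0.2, -0.4, -0.6]
finger_gap: 0.0591
time_s: 39.1
eef_pos: [0.4421, -0.0979, 0.18]
ee_rot: [0.72, 0.694, 0.002, 0.003]
ft_force: [0.0, -0.6, -0.4]
finger_gap: 0.0444
t 39.1 p [ 0.4421 -0.0979  0.18  ] q [0.72  0.694 0.002 0.003] F [ 0.  -0.6 -0.4] gap 0.0444 j [ 0.53  0.15 -0.49  2.12  0.09  0.88 -0.05]
jaw dir deg -2.1
```

View pics/w24.png

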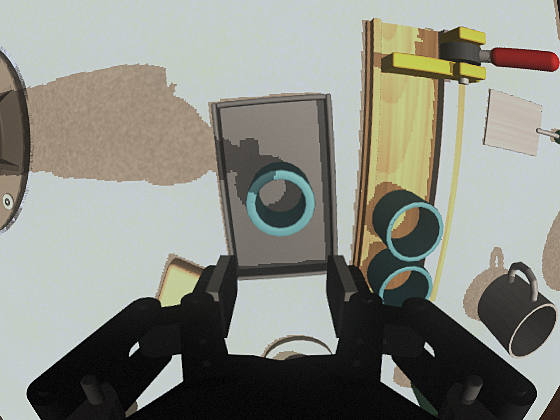

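```bash
python3 -m handwheel '[[[255,1,1.2,0,0],[255,2,2.4,0,0],[255,3,3.6,0,0],[255,4.3,5.2,0,0],[255,4.3,5.2,0,0],[255,4.3,5.2,-1.5,0],[255,4.3,5.2,-2.7,0],[255,4.3,5.2,-2.7,0],[255,4.3,5.2,-2.7,0]]]';  python3 -c "
from h import *
st()
c=cam('wrist'); cv2.imwrite('pics/w25.png',c['frame'][:,:,::-1])
c=cam('side'); crop(c,180,150,380,300,4,'s25.png')
"
```

```text
time_s: 40.05
eef_pos: [0.5685, 0.0582, 0.094]
ee_rot: [0.72, 0.694, -0.001, -0.001]
ft_force: [0.6, -0.4, 0.1]
finger_gap: -0.0
t 40.05 p [0.5685 0.0582 0.094 ] q [ 0.72   0.694 -0.001 -0.001] F [ 0.6 -0.4  0.1] gap -0.0 j [ 0.19  0.47 -0.51  1.93  0.3   0.82 -0.52]
jaw dir deg -2.1
```

View pics/s25.png

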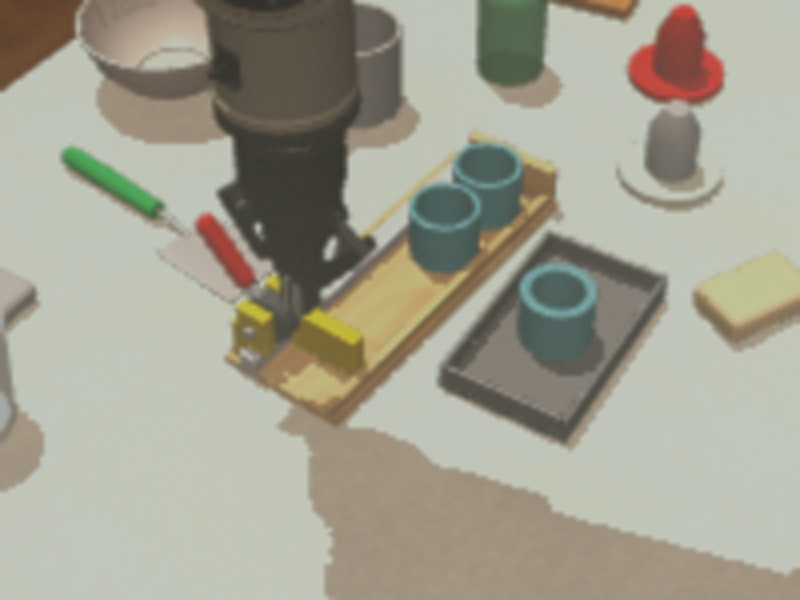

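View pics/w25.png

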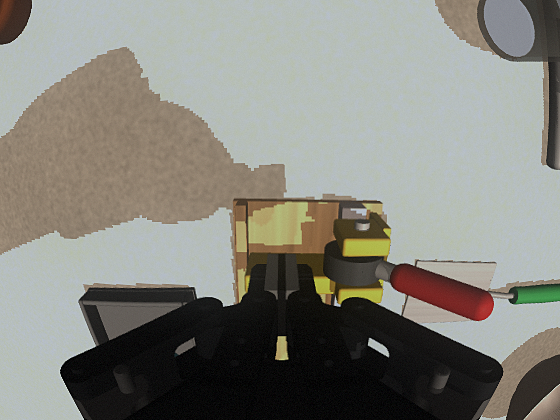

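```bash
python3 -m handwheel '[[[255,0,0,-0.8,0],[255,0,0,-1.5,0],[255,0,0,-2,0],[255,0,0,-2,0]]]';  python3 -c "
from h import *
st()
c=cam('wrist'); cv2.imwrite('pics/w26.png',c['frame'][:,:,::-1])
"
```

```text
time_s: 40.55
eef_pos: [0.5686, 0.0581, 0.0334]
ee_rot: [0.72, 0.694, -0.0, -0.0]
ft_force: [-0.2, 0.6, 0.0]
finger_gap: -0.0001
t 40.55 p [0.5686 0.0581 0.0334] q [ 0.72   0.694 -0.    -0.   ] F [-0.2  0.6  0. ] gap -0.0001 j [ 0.15  0.55 -0.46  1.96  0.37  0.71 -0.57]
jaw dir deg -2.1
```

View pics/w26.png

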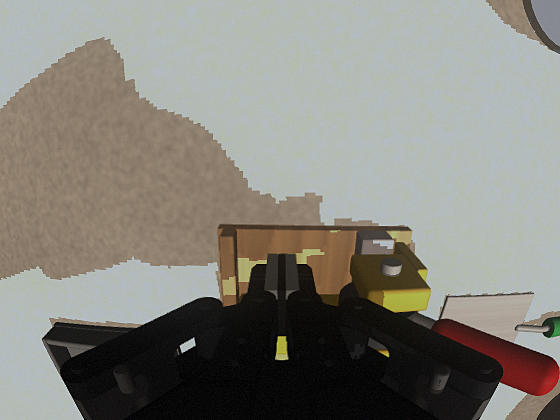

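```bash
python3 -m handwheel '[[[255,0,-0.4,0,0],[255,0,-0.8,0,0],[255,-0.05,-1.2,0,0],[255,-0.05,-1.6,0,0],[255,-0.1,-2,0,0],[255,-0.1,-2.4,0,0],[255,-0.1,-2.6,0,0]]]'; python3 -m handwheel '[[[255,0,-0.4,0,0],[255,0,-0.7,0,0],[255,-0.05,-1,0,0],[255,-0.05,-1.3,0,0],[255,-0.05,-1.5,0,0],[255,-0.05,-1.5,0,0]]]'; python3 -c "
from h import *
st()
c=cam('side'); crop(c,180,150,380,300,4,'s27.png')
"
```

```text
time_s: 41.3
eef_pos: [0.5655, -0.0216, 0.0337]
ee_rot: [0.721, 0.693, -0.0, -0.0]
ft_force: [-1.4, 3.1, 1.7]
finger_gap: -0.0001
time_s: 41.9
eef_pos: [0.5642, -0.0661, 0.0338]
ee_rot: [0.721, 0.693, -0.0, 0.0]
ft_force: [0.4, -0.5, -0.4]
finger_gap: -0.0
t 41.9 p [ 0.5642 -0.0661  0.0338] q [ 0.721  0.693 -0.     0.   ] F [ 0.4 -0.5 -0.4] gap -0.0 j [ 0.36  0.55 -0.46  1.97  0.36  0.7  -0.35]
jaw dir deg -2.2
```

View pics/s27.png

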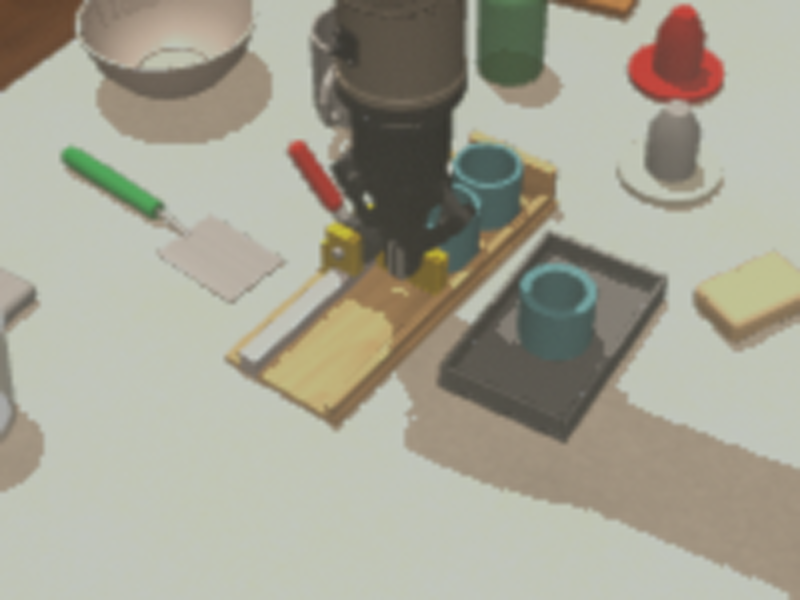

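```bash
python3 -m handwheel '[[[255,0,-0.15,0,0],[255,0,-0.3,0,0],[255,0,-0.3,0,0]]]'; python3 -m handwheel '[[[255,0,-0.1,0,0],[255,0,-0.2,0,0],[255,0,-0.2,0,0]]]'; python3 -m handwheel '[[[255,0,-0.05,0,0],[255,0,-0.1,0,0],[255,0,-0.1,0,0]]]'
```

```text
time_s: 42.25
eef_pos: [0.5644, -0.0744, 0.0339]
ee_rot: [0.72, 0.694, -0.0, 0.0]
ft_force: [0.8, -0.1, -0.1]
finger_gap: -0.0001
time_s: 42.55
eef_pos: [0.5644, -0.0802, 0.0339]
ee_rot: [0.72, 0.694, -0.0, 0.0]
ft_force: [-0.1, 1.3, -0.4]
finger_gap: -0.0001
time_s: 42.85
eef_pos: [0.5643, -0.0827, 0.0338]
ee_rot: [0.72, 0.694, -0.0, -0.0]
ft_force: [-1.9, 3.7, 0.2]
finger_gap: 0.0001
```

```bash
python3 -m handwheel '[[[255,0,-0.05,0,0],[255,0,-0.1,0,0],[255,0,-0.1,0,0]]]'
```

```text
time_s: 43.15
eef_pos: [0.5643, -0.0831, 0.0339]
ee_rot: [0.719, 0.695, 0.001, -0.001]
ft_force: [-4.0, 16.1, 2.5]
finger_gap: 0.0001
```

```bash
python3 -m handwheel '[[[255,0,0.3,0,0],[255,0,0.5,0.8,0],[255,0,0.5,2.3,0],[255,0,0.5,4,0],[255,0,0,5.5,0],[255,0,-0.5,5.5,0],[255,0,-0.5,5.5,0]]]'; python3 -c "
from h import *
st()
c=cam('wrist'); cv2.imwrite('pics/w28.png',c['frame'][:,:,::-1])
c=cam('top'); crop(c,235,130,395,250,5,'t28.png')
print('mug',onz(c,347,152,.085),onz(c,327,158,.05))
"
```

```text
time_s: 43.85
eef_pos: [0.5648, -0.1035, 0.2]
ee_rot: [0.721, 0.693, 0.0, 0.002]
ft_force: [-0.4, 0.4, -1.1]
finger_gap: 0.0001
t 43.85 p [ 0.5648 -0.1035  0.2   ] q [0.721 0.693 0.    0.002] F [-0.4  0.4 -1.1] gap 0.0001 j [ 0.5   0.34 -0.53  1.84  0.2   1.01 -0.15]
jaw dir deg -2.3
mug [ 0.73822714 -0.2578182   0.085     ] [ 0.72979683 -0.19998844  0.05      ]
```

View pics/w28.png

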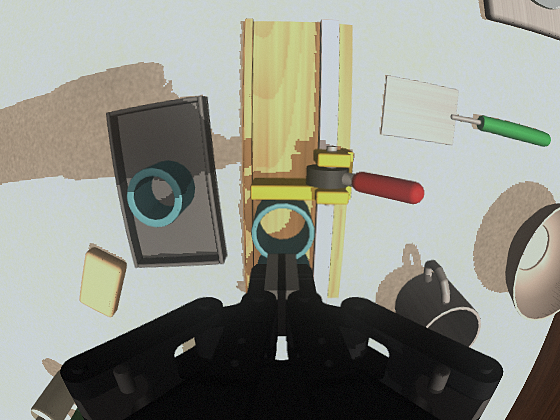

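View pics/t28.png

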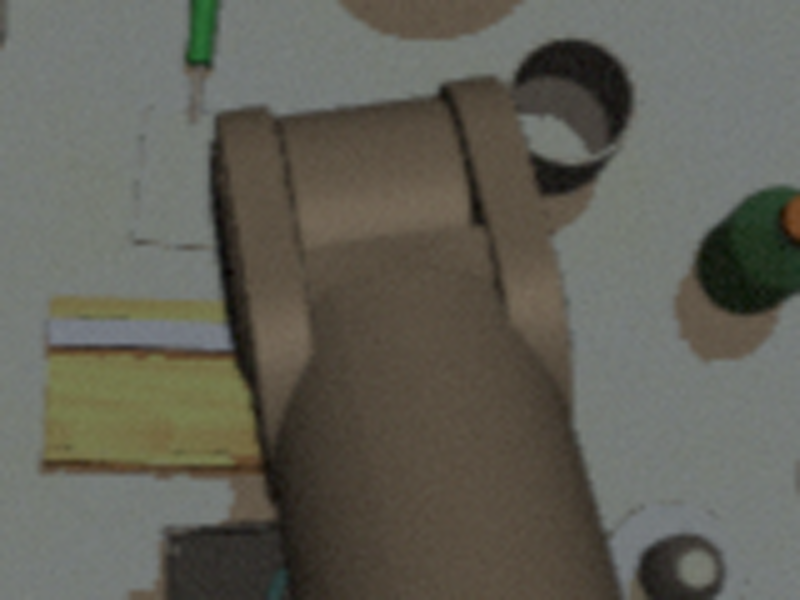

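Run:
```python
from h import *
c=cam("wrist")
f=lambda u,v,z: onz(c,u,v,z,rayw).round(4)
print("lever end",f(416,191,.106),"handle near",f(362,183,.075),"cheeks z63",f(316,158,.063),f(318,201,.063),f(349,201,.063),f(353,150,.063))
print("paddle top z50",f(252,188,.05),f(252,199,.05)); st()
```

```text
lever end [ 0.6688 -0.0867  0.106 ] handle near [ 0.6316 -0.0861  0.075 ] cheeks z63 [ 0.5936 -0.0655  0.063 ] [ 0.5948 -0.1039  0.063 ] [ 0.6229 -0.1049  0.063 ] [ 0.6262 -0.0591  0.063 ]
paddle top z50 [ 0.5357 -0.0928  0.05  ] [ 0.5351 -0.1032  0.05  ]
t 44.0 p [ 0.5639 -0.1003  0.1978] q [ 0.72   0.694 -0.    -0.001] F [-0.4 -0.1 -0.5] gap -0.0001 j [ 0.5   0.34 -0.53  1.85  0.2   1.01 -0.15]
jaw dir deg -2.1
```

```bash
python3 -m handwheel '[[[255,1.3,0.45,0,0],[255,2.6,0.45,0,0],[255,3.8,0.45,0,0],[255,4.8,0.45,0,0],[255,4.8,0.45,0,0],[255,4.8,0.45,-1.5,0],[255,4.8,0.45,-3,0],[255,4.8,0.45,-3.6,0],[255,4.8,0.45,-3.6,0]]]'; python3 -c "
from h import *
st()
c=cam('wrist'); cv2.imwrite('pics/w29.png',c['frame'][:,:,::-1])
"
```

```text
time_s: 44.9
eef_pos: [0.7064, -0.0865, 0.0877]
ee_rot: [0.72, 0.694, -0.002, -0.002]
ft_force: [-0.1, -0.3, -0.1]
finger_gap: 0.0
t 44.9 p [ 0.7064 -0.0865  0.0877] q [ 0.72   0.694 -0.002 -0.002] F [-0.1 -0.3 -0.1] gap 0.0 j [ 0.35  0.67 -0.47  1.59  0.34  0.97 -0.26]
jaw dir deg -2.1
```

View pics/w29.png

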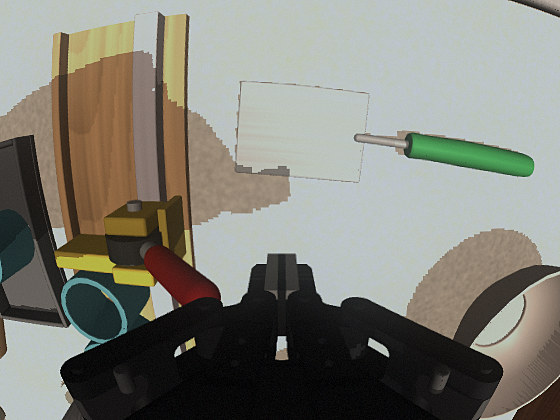

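Run:
```python
from h import *
c=cam("wrist")
for y in (-.08,-.0865,-.093): print(y,projw(c,(.663,y,.099)),projw(c,(.63,y+.0015,.066)))
crop(c,90,180,290,340,4,"w29c.png")
```

```text
-0.08 (np.float64(188.31105126239032), np.float64(265.85842789298624)) (np.float64(150.0909139605122), np.float64(238.5647799122055))
-0.0865 (np.float64(190.30119837776937), np.float64(277.9489674111351)) (np.float64(151.9238536968183), np.float64(248.7784604020265))
-0.093 (np.float64(192.30697430194562), np.float64(289.58801016782553)) (np.float64(153.79813870996577), np.float64(258.7416344920666))
```

View pics/w29c.png

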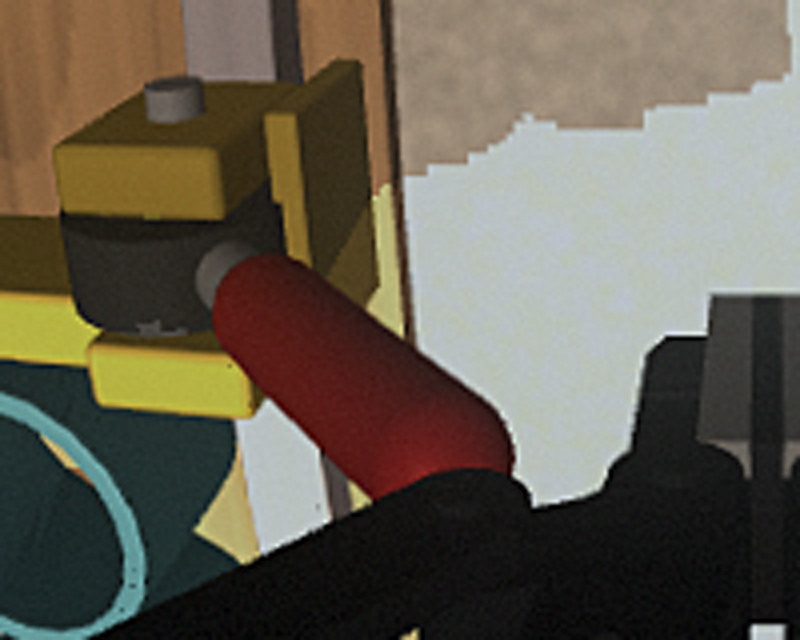

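```bash
python3 -m handwheel '[[[255,-0.4,-0.05,0.1,0],[255,-0.9,-0.05,0.1,0],[255,-1.3,-0.05,0.1,0],[255,-1.7,0,0.1,0],[255,-2.1,0,0.1,0],[255,-2.5,0,0.1,0],[255,-2.9,0.05,0.1,0],[255,-3.3,0.05,0.1,0],[255,-3.6,0.1,0.1,0],[255,-3.6,0.1,0.1,0]]]'; python3 -c "
from h import *
st()
c=cam('wrist'); cv2.imwrite('pics/w30.png',c['frame'][:,:,::-1])
c=cam('side'); crop(c,180,150,380,300,4,'s30.png')
"
```

```text
time_s: 46.0
eef_pos: [0.5991, -0.0844, 0.0945]
ee_rot: [0.72, 0.694, -0.0, 0.0]
ft_force: [-1.0, -0.5, -0.5]
finger_gap: 0.0002
t 46.0 p [ 0.5991 -0.0844  0.0945] q [ 0.72   0.694 -0.     0.   ] F [-1.  -0.5 -0.5] gap 0.0002 j [ 0.42  0.51 -0.5   1.86  0.32  0.85 -0.27]
jaw dir deg -2.1
```

View pics/w30.png

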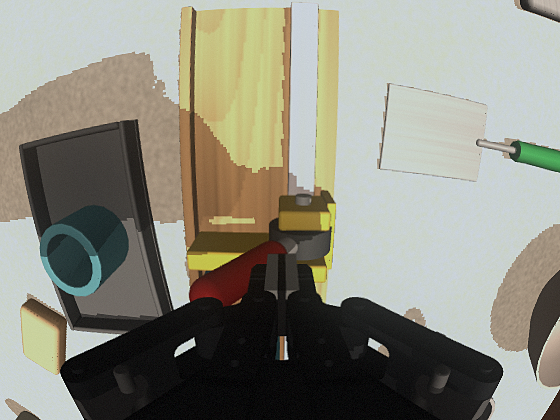

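View pics/s30.png

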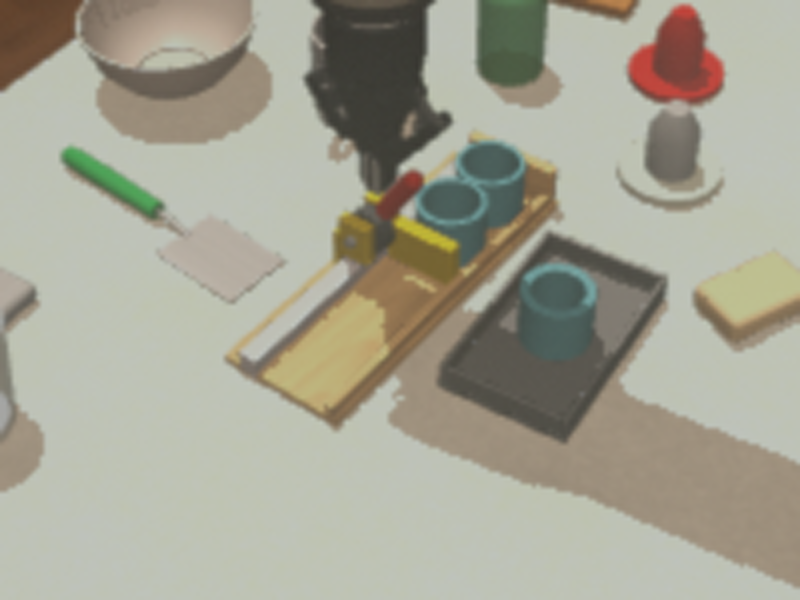

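Lever nearly home; push to the stop in small steps.

```bash
python3 -m handwheel '[[[255,-0.15,0,0,0],[255,-0.3,0,0,0],[255,-0.3,0,0,0]]]'; python3 -m handwheel '[[[255,-0.1,0,0,0],[255,-0.2,0,0,0],[255,-0.2,0,0,0]]]'
```

```text
time_s: 46.4
eef_pos: [0.5922, -0.0841, 0.0943]
ee_rot: [0.72, 0.694, 0.001, 0.001]
ft_force: [5.6, 0.4, -0.5]
finger_gap: -0.0001
time_s: 46.7
eef_pos: [0.5865, -0.0841, 0.0944]
ee_rot: [0.72, 0.694, 0.001, 0.001]
ft_force: [7.2, 0.4, 1.0]
finger_gap: 0.0004
```

```bash
python3 -m handwheel '[[[255,-0.1,0,0,0],[255,-0.2,0,0,0],[255,-0.2,0,0,0]]]'; python3 -m handwheel '[[[255,-0.05,0,0,0],[255,-0.1,0,0,0],[255,-0.1,0,0,0]]]'
```

```text
time_s: 47.0
eef_pos: [0.5811, -0.084, 0.0948]
ee_rot: [0.72, 0.694, 0.002, 0.001]
ft_force: [7.7, 0.0, 3.6]
finger_gap: 0.0002
time_s: 47.3
eef_pos: [0.5796, -0.084, 0.0954]
ee_rot: [0.72, 0.694, 0.003, 0.002]
ft_force: [16.2, -0.3, 4.4]
finger_gap: -0.0001
```

```bash
python3 -m handwheel '[[[255,-0.1,0,0,0],[255,-0.15,0,0,0],[255,-0.15,0,0,0]]]'; python3 -m handwheel '[[[255,0.8,0,0,0],[255,1.5,0,1,0],[255,1.5,0,3,0],[255,1.5,0,4,0],[255,1.5,0,4,0],[255,1.5,-2,4,0],[255,1.5,-3,4,0],[255,1.5,-3,4,0]]]';  python3 -c "
from h import *
st()
c=cam('wrist'); cv2.imwrite('pics/w31.png',c['frame'][:,:,::-1])
c=cam('side'); crop(c,180,150,380,300,4,'s31.png'); cv2.imwrite('pics/s31f.png',c['frame'][:,:,::-1])
"
```

```text
time_s: 47.6
eef_pos: [0.5773, -0.084, 0.0964]
ee_rot: [0.72, 0.694, 0.004, 0.004]
ft_force: [24.1, 0.2, 5.3]
finger_gap: 0.0
time_s: 48.4
eef_pos: [0.6153, -0.181, 0.2128]
ee_rot: [0.723, 0.691, -0.002, 0.0]
ft_force: [-0.3, 0.3, -0.7]
finger_gap: -0.0002
t 48.4 p [ 0.6153 -0.181   0.2128] q [ 0.723  0.691 -0.002  0.   ] F [-0.3  0.3 -0.7] gap -0.0002 j [ 0.56  0.43 -0.5   1.68  0.23  1.09 -0.05]
jaw dir deg -2.6
```

View pics/w31.png

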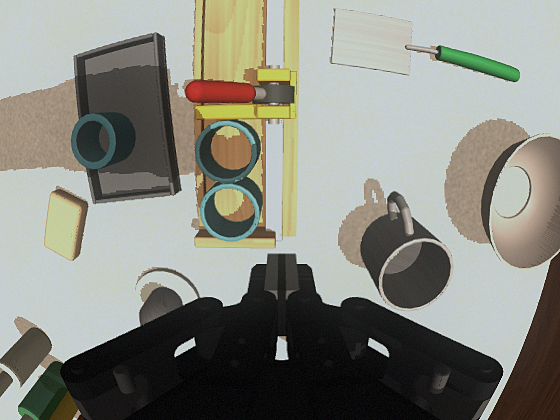

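View pics/s31.png

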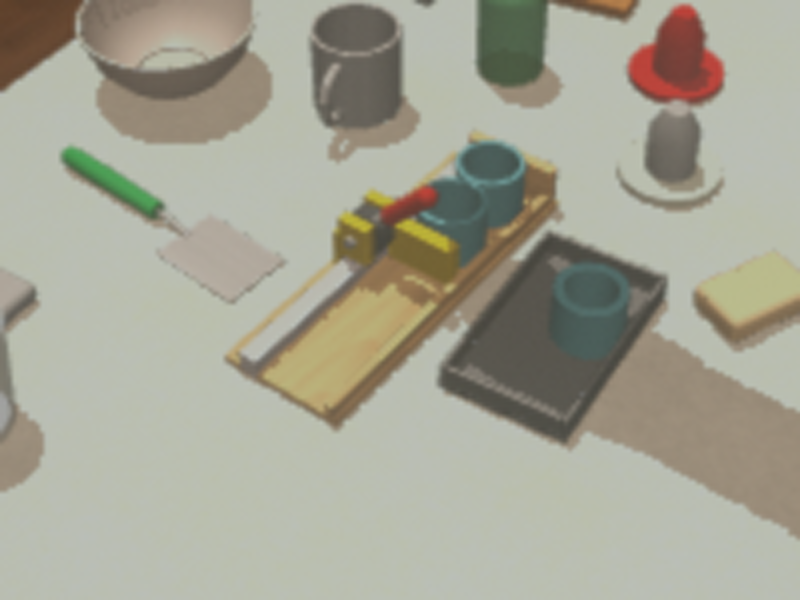

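Run:
```python
from h import *
c=cam("wrist")
for z in (.05,.055,.06): print(z,wrim(c,60,100,140,180,zr=z,bmin=60)[0])
f=lambda u,v,z: onz(c,u,v,z,rayw).round(4)
print("tray left wall z25",f(75,53,.025),f(92,202,.025),"right",f(160,34,.025),f(178,193,.025))
print("ring tops z58",[f(*p,.058) for p in [(228,118),(228,183),(230,178),(230,242)]])
print("lever end",f(190,92,.106),"pivot-ish",f(275,93,.05))
print("block in",f(235,236,.045),"paddle",f(235,106,.05),f(235,118,.05))
crop(c,60,20,200,210,3,"w31a.png"); crop(c,180,50,310,255,3,"w31b.png")
s=cam("side"); crop(s,280,200,360,270,8,"s31b.png")
```

```text
0.05 (0.41707574462890623, -0.11507711029052735, 0.030091264724731445)
0.055 (0.42036309814453127, -0.11487985229492187, 0.029599245071411134)
0.06 (0.4236503295898438, -0.11468262481689454, 0.029107128143310547)
tray left wall z25 [ 0.3831 -0.0027  0.025 ] [ 0.3882 -0.1819  0.025 ] right [ 0.4937 -0.0033  0.025 ] [ 0.5023 -0.1772  0.025 ]
ring tops z58 [array([ 0.5687, -0.1017,  0.058 ]), array([ 0.5646, -0.1625,  0.058 ]), array([ 0.5669, -0.1578,  0.058 ]), array([ 0.5614, -0.2222,  0.058 ])]
lever end [ 0.5477 -0.0789  0.106 ] pivot-ish [ 0.6123 -0.0806  0.05  ]
block in [ 0.5648 -0.2209  0.045 ] paddle [ 0.5746 -0.0907  0.05  ] [ 0.574  -0.1021  0.05  ]
```

View pics/w31b.png

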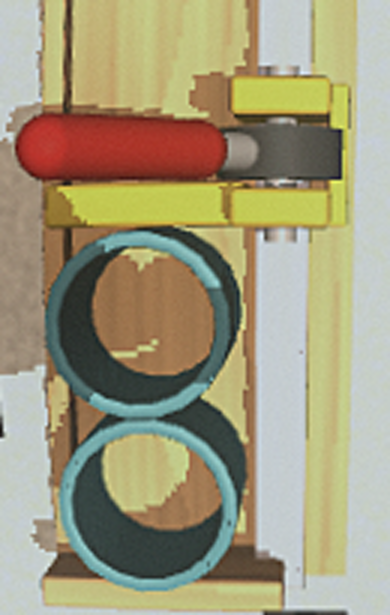

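View pics/s31b.png

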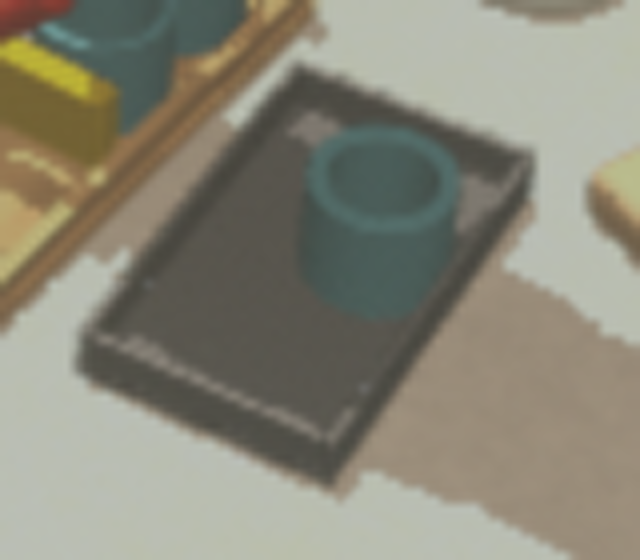

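View pics/w31a.png

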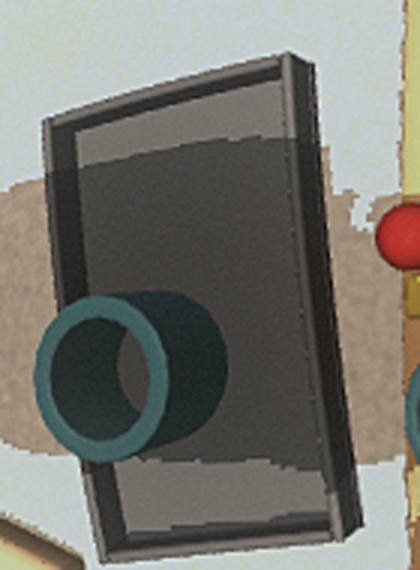

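```bash
python3 -m handwheel '[[[255,-0.8,-1,0.5,0],[255,-1.5,-2,0.5,0],[255,-1.5,-2.7,0.5,0],[255,-1.5,-2.7,0.5,0],[255,-1.5,-2.7,0.5,0]]]';  python3 -c "
from h import *
st()
c=cam('wrist'); crop(c,210,0,370,170,4,'w32.png')
"
```

```text
time_s: 49.1
eef_pos: [0.5721, -0.254, 0.2288]
ee_rot: [0.72, 0.694, 0.0, -0.0]
ft_force: [-0.1, 0.7, -0.3]
finger_gap: -0.0001
t 49.1 p [ 0.5721 -0.254   0.2288] q [ 0.72   0.694  0.    -0.   ] F [-0.1  0.7 -0.3] gap -0.0001 j [ 0.69  0.39 -0.49  1.7   0.2   1.1   0.11]
jaw dir deg -2.1
```

View pics/w32.png

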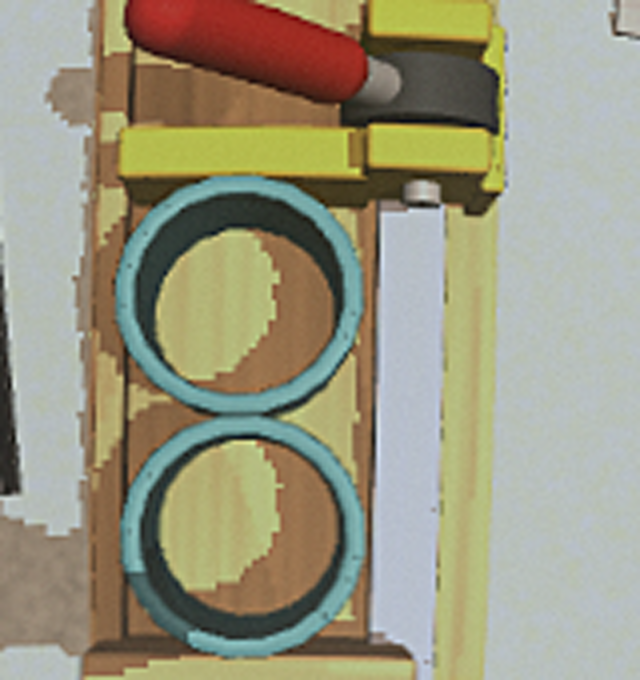

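Run:
```python
from h import *
c=cam("wrist")
T=lambda x,y:(x/4+210-.4,y/4-.4)
f=lambda x,y,z: onz(c,*T(x,y),z,rayw)[:2].round(4)
print("paddle face top edge z50",f(150,178,.05),f(360,180,.05))
print("ring2 top/bottom z58",f(240,176,.058),f(240,414,.058))
print("ring1 top/bottom",f(243,414,.058),f(243,657,.058))
print("block inner edge z45",f(95,657,.045),f(410,656,.045))
k=[wrim(c,235,40,305,106,zr=.058,bmin=90),wrim(c,235,103,305,168,zr=.058,bmin=90)]
for a in k: print(np.round(a[0],4),np.round(a[1],4))
```

```text
paddle face top edge z50 [ 0.5427 -0.1067] [ 0.5937 -0.1095]
ring2 top/bottom z58 [ 0.5648 -0.1093] [ 0.5627 -0.1679]
ring1 top/bottom [ 0.5634 -0.1679] [ 0.5611 -0.2268]
block inner edge z45 [ 0.5228 -0.227 ] [ 0.6029 -0.2298]
[ 0.5634 -0.1405  0.031 ] [ 0.5634 -0.1393  0.0296]
[ 0.5619 -0.1972  0.0305] [ 0.5621 -0.1978  0.0295]
```

View pics/s31f.png

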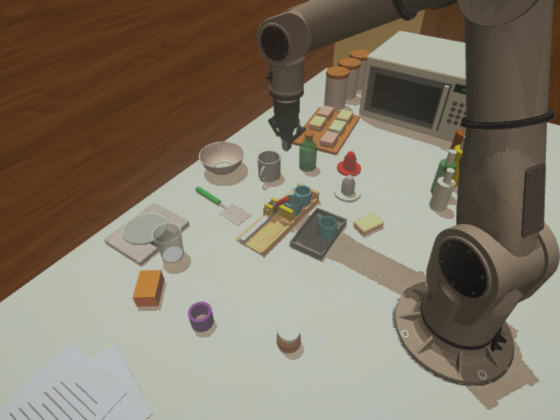

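```bash
python3 -c "
from rig import manip
print(manip.job_done())"
```

```text
the job is handed in; nothing more can be done
None
```

The rack is set up as asked, and I handed the job in at about 49 s. I flipped the lever open and slid the stop all the way back. Three rings were present, and I tried each on the plunger. Two slid down to the foot and now stand in the channel. The third hung on the cone at about 43 mm above the foot and is in the grey tray. I then pushed the stop up until the force rose to about 16 N and flipped the lever to its clamped end.

**Last checks:**
- **Row:** the rings look touching in the wrist picture. I measured about 120.6 mm from block to stop against 120 mm for two rings, so it is snug within the roughly 1–2 mm camera error. I did not push on the stop again after clamping.
- **Lever:** it leans towards the robot, and pushing it against its end gave 24 N.
- **Reject ring:** it had moved about 2–3 cm inside the tray after I placed it, with the robot away from it. It still stands upright on the tray floor, against the wall.
- **Other things on the counter:** these look unmoved in the side picture.

**What went wrong:** my first push on the lever slid off it sideways and shifted the stop about 8 mm while it was still clamped. A second push opened it, and that one ended with about 64 N against the lever's open end.

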